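Move the vial carrier to the other folding hook

ROBOT

A 6-joint arm with a two-finger parallel gripper is mounted at the origin on the work surface. World frame = base frame: x ahead of the robot, y to its left, z up, the work surface at z = 0. Lengths are in m, angles in rad, forces in N, time in s.
With the tool pointing down it reaches from about 0.225 to 0.725 m from the base axis. Payload 3.1 kg.
Tool frame: the origin (TCP) lies on the centre line of the jaws, within the pads' length; the fingertips stand 25 mm ahead of it and the grasp point (between the pads) lies 6 mm ahead of it; z points along the fingers, y is the direction in which the jaws open and shut (so a half turn about z gives the same grasp; the last joint's range is limited). The gripper opens to 85 mm and grips with 20 to 120 N. Pads are 22 mm wide; open, the fingers measure 114 mm over their backs; the gripper's body (76 mm by 85 mm) begins 54 mm behind the grasp point. The pads swing forward as they close: fully open they stand 13 mm farther back than shut.
Start: joints at [-1.295, 0.048, 0.099, 1.622, 0, 1.443], TCP at [0.206, -0.483, 0.256] pointing down, gripper open.
Joint ranges: [-2.91, 2.91], [-0.99, 1.94], [-1.21, 1.42], [-2.12, 2.29], [-1.49, 1.47], [-3.14, 3.14]. Speed limits (rad/s): [2.79, 2.79, 3.14, 3.14, 3.14, 3.14].

INTERFACE

Orientations are given as a 3x3 rotation matrix whose columns are the frame's x, y, z axes.
In Python, from station import r, optics, job_done gives the robot as it stands.
- The arm moves only by the tool move_arm, never from a script. Its argument "plan" is a list of rows, each an object with "angular": the turn, a rotation vector about the tool's x, y, z in rad, a list of three; "xyz": the shift along the tool's x, y, z in cm, a list of three; "claw": the opening, from -1 (shut) to 1 (fully open). A call has 1 to 5 rows; each row shifts and turns the pose as measured when the row begins, along the tool's axes as they then stand; what a row does not reach is not made up. A row lasts 1/8 s, in which the tool goes at most 62.5 mm and 10.7 degrees, less where a joint would pass 70% of its speed; a pose out of reach is approached as far as the arm can. A call is refused whole if a number of a shift passes 6.25 or a number of a turn 0.188, either way. A call with a gripper value outside its range is refused whole. The fingers move at their own pace and stop on an object; the grip force is fixed at half the most. Time passes only in rows, so rows that do not move let the fingers close. It gives the time, the measured TCP pose, the force and the opening at its end, in the units of the state.
- r.sense(): the state, without advancing time (a new reading comes with each control period).
- optics.grab_frame(name): name is "scene" or "top" or "wrist"; returns the picture (480x640x3 uint8, blue, green, red); there is no depth.
- optics.camera_info(name): a dict with "fovy" (degrees; the focal length in pixels is half the picture's height over the tangent of half this angle, whatever the lens; pixels are square), "cx", "cy" (the principal point, pixels), "origin" and "attitude" of the camera in the world. Camera axes: x right, y up, looking along -z (the intrinsics and any distortion apply to the point x, -y, -z); pixel columns grow to the right and rows downward; lengths in m; the calibration is good to about 2 mm. A picture is of the moment at which its call begins: read the wrist's pose just before it. camera_info takes no time and is no camera call; for the wrist camera it gives the pose at the moment of the call.
- job_done(): hands the job in, once; it reports no verdict.
The state is a dict: "t": time; "joints": joint angles; "dq": joint speeds; "joint_efforts": joint torques, N m; "eef_pos": TCP position; "eef_rot": TCP orientation; "contact_force": force on the tool from outside, world axes, zero at the start; "wrist_torque": the same for the moment, N m; "grip_width": finger opening in m.
Only numpy, scipy, OpenCV 4.12 (cv2) and the standard library are available. Lean on these libraries where they do the work, as an engineer would, in place of code of your own. Each camera call takes 0.05 s, during which the arm holds its last target.

TASK

The vial carrier hangs on a folding hook that has to be put away. Fold out the hook of the other stand and press its end down against the stop, with roughly one kilo of force (10 N) and never more than two (20 N), for half a second; then carry the carrier straight over, without setting it down, and hang it gently on that hook. Finally fold the emptied hook up flat and press it against its stop in the same way. Leave the jar, beaker and tip box alone.

Things in the scene. Friction and masses are not known exactly. Their poses are not given: they have to be found in the camera images.
- standA: stand A, whose hook holds the carrier at the start: white upright plate 44 mm wide (y), 10 mm thick, top edge at z = 235 mm, on a fixed dark foot 110 x 100 x 12 mm. Origin: on the bench under the plate's front face; z up, front = -x, facing away from the robot, within 0.35 rad. Left or right at random. Hinge axis along y at x = -8, z = 200 mm, between two cheeks (30 mm wide overall, to x = -16, z = 211 mm).
- standB: stand B, whose hook is empty and folded up at the start: white upright plate 44 mm wide (y), 10 mm thick, top edge at z = 235 mm, on a fixed dark foot 110 x 100 x 12 mm. Origin: on the bench under the plate's front face; z up, front = -x, facing away from the robot, within 0.35 rad. Left or right at random. Hinge axis along y at x = -8, z = 200 mm, between two cheeks (30 mm wide overall, to x = -16, z = 211 mm).
- hookA (a joint): hinge angle of stand A's steel hook: 0 = folded flat, bar upright along the plate; 1.571 = out, bar level, pointing to the stand's -x. Starts out. Hard stops at both. Dry friction, 0.25 N m (3 to 4 N at the disc), holds it where left; more force builds up only at a stop. Bar: 10 mm wide, 8 mm thick, 75 mm from hinge axis to disc; when level its upper face is 4 mm above the axis.
- hookB (a joint): hinge angle of stand B's steel hook: 0 = folded flat, bar upright along the plate; 1.571 = out, bar level, pointing to the stand's -x. Starts at 0 to 0.2. Hard stops at both. Dry friction, 0.25 N m (3 to 4 N at the disc), holds it where left; more force builds up only at a stop. Bar: 10 mm wide, 8 mm thick, 75 mm from hinge axis to disc; when level its upper face is 4 mm above the axis.
- bracketA (a joint): twist of the sprung pin block that joins hook and stand A, in rad, on the same axis as the hook (hook angle is measured from it): 0 when unloaded, plus when the hook is pressed outwards/down, minus when pressed flat. Spring of 60 N m/rad, so 10 N at the disc against a stop (0.75 N m) gives 0.0125 rad, about 1 mm at the disc, and 20 N gives 0.025.
- bracketB (a joint): twist of the sprung pin block that joins hook and stand B, in rad, on the same axis as the hook (hook angle is measured from it): 0 when unloaded, plus when the hook is pressed outwards/down, minus when pressed flat. Spring of 60 N m/rad, so 10 N at the disc against a stop (0.75 N m) gives 0.0125 rad, about 1 mm at the disc, and 20 N gives 0.025.
- hookA_disc (a point): centre of the disc at the free end of hook A: 24 mm diameter, 10 mm thick, flat faces to the stand's +-y (a pinch from above holds it and lets it turn). It lies 75 mm from the hinge axis along the bar (own z) and 4 mm to the side that is up when out (own x). When out, its rim stands 12 mm over the bar's upper face.
- hookB_disc (a point): centre of the disc at the free end of hook B: 24 mm diameter, 10 mm thick, flat faces to the stand's +-y (a pinch from above holds it and lets it turn). It lies 75 mm from the hinge axis along the bar (own z) and 4 mm to the side that is up when out (own x). When out, its rim stands 12 mm over the bar's upper face.
- carrier: steel vial carrier, 0.2 to 0.33 kg: tray 56 (x) x 48 (y) x 40 mm, two straps 51 mm apart over all (43 clear), cross bar 14 mm in x whose underside, z = 125 mm, rests on the hook's bar, which runs between the straps along x. Grey grip tab on top, 16 x 14 mm (x, y), z = 137 to 171 mm, to pinch across y. Vials reach 56 mm. Origin: centre of the underside, z up; starts 36 to 54 mm before plate A.
- jar: bystander: white screw-top jar, 48 mm diameter, 70 mm high; origin under its centre
- beaker: bystander: glass beaker, 68 mm diameter, 75 mm high; origin under its centre
- tipbox: bystander: open blue plastic box 85 x 120 x 50 mm; origin under its centre

How it is judged:
On the way, in this order (a step that is already met when the one before it is completed fails the run):
1. hook B is folded fully out and pressed against its stop with at least 6 N for 0.4 s (value of joint hookB above 1.53 rad and value of joint bracketB above 0.0075 rad), for 0.4 s.
2. the carrier hangs on hook B, released (value of joint hookB above 1.53 rad and z of carrier in the frame of hookB_disc between -0.075 and -0.012 m and y of carrier in the frame of standB between -0.018 and 0.018 m and height (world z) of carrier between 0.072 and 0.086 m and angle between carrier's own z axis and vertical below 0.15 rad and contact force between carrier and hookB above 0.8 N and contact force between the fingers and carrier below 0.05 N and linear speed of carrier below 0.03 m/s), for 0.2 s.
3. hook A is folded flat and pressed against its stop with at least 6 N for 0.4 s (value of joint hookA below 0.04 rad and value of joint bracketA below -0.0075 rad), for 0.4 s.
At the end, for the whole second after the job is handed in: Hook B out (over 1.53 rad) with the carrier hanging on it, its cross bar between plate and disc, within 18 mm of the bar's line, upright within 0.15 rad, at rest and released; hook A flat (below 0.04 rad) (all of step 2 and value of joint hookA below 0.04 rad); the robot touches nothing.
It fails at once if a hook is forced with more than 20 N at its end (value of joint any of bracketA, bracketB above 0.025 rad or value of joint any of bracketA, bracketB below -0.025 rad).
It fails at once if the carrier is pressed on a hook with more than 25 N (contact force between carrier and hookA above 25 N or contact force between carrier and hookB above 25 N).
It fails at once if the carrier is dropped or set down (height (world z) of carrier below 0.05 m).
It fails at once if a bystander is moved by more than 15 mm (distance of any of jar, beaker, tipbox from where it was at the start of the episode above 0.015 m).
It also fails if it takes over 72 s, if anything falls off the work surface, if the arm or the gripper's body presses on something with over 40 N, if the wrist force passes 120 N, or if a joint passes its speed limit or range.

## Working session

There is one attempt and no reset: what is moved stays moved. The work goes in short steps, Python scripts to look and compute and a tool call to move; the robot and the scene stay as the last step left them, time stands still between calls to the robot, and variables do not carry over. Pictures are saved under pics/ and viewed, and the job is handed in when it is done.

Besides the shell and the picture viewer there is one more tool, called after "Emit:" by a JSON object that holds its "op" and its "data", one argument or row to a line. move_arm: Moves the arm, as the interface text tells. Its arguments: {"type":"object","properties":{"plan":{"type":"array"}},"required":["plan"]}

```bash
mkdir -p pics; ls; python3 - <<'E'
from station import r, optics
import cv2,numpy as np
s=r.sense()
for k,v in s.items(): print(k,np.round(v,4).tolist())
for n in ["scene","top","wrist"]:
    c=optics.camera_info(n); print(n,{k:np.round(v,4).tolist() if not isinstance(v,str) else v for k,v in c.items()})
    cv2.imwrite(f"pics/{n}0.png",optics.grab_frame(n))
E
```

```text
pics
t 0.0
joints [-1.2948, 0.0487, 0.0976, 1.622, -0.0, 1.443]
dq [-0.0002, -0.0001, 0.0011, 0.0012, -0.0017, 0.0001]
joint_efforts [-0.0017, -33.878, 32.0016, 0.0204, -0.0001, 0.0]
eef_pos [0.2061, -0.4822, 0.2551]
eef_rot [[0.9196, 0.3929, -0.0007], [0.3929, -0.9196, 0.0023], [0.0003, -0.0024, -1.0]]
contact_force [-0.1928, 0.1013, 0.9744]
wrist_torque [0.0594, 0.0313, -0.001]
grip_width 0.085
scene {'fovy': 48.7483, 'cx': 312.6172, 'cy': 237.8682, 'origin': [1.21, -0.1428, 0.9702], 'attitude': [[0.2089, -0.7463, 0.6319], [0.9778, 0.1479, -0.1486], [0.0174, 0.6489, 0.7606]]}
top {'fovy': 52.4866, 'cx': 310.4607, 'cy': 245.4947, 'origin': [0.3614, -0.0109, 1.0584], 'attitude': [[0.0471, 0.9749, -0.2176], [-0.9989, 0.046, -0.01], [0.0002, 0.2178, 0.976]]}
wrist {'fovy': 69.4327, 'cx': 315.2587, 'cy': 236.6872, 'origin': [0.2824, -0.45, 0.3737], 'attitude': [[0.3933, 0.8706, 0.2955], [-0.9194, 0.3732, 0.1243], [-0.0021, -0.3206, 0.9472]]}
```

View pics/scene0.png

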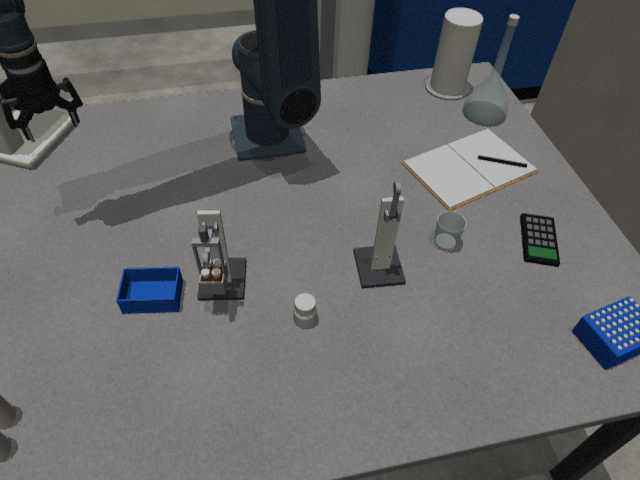

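View pics/top0.png

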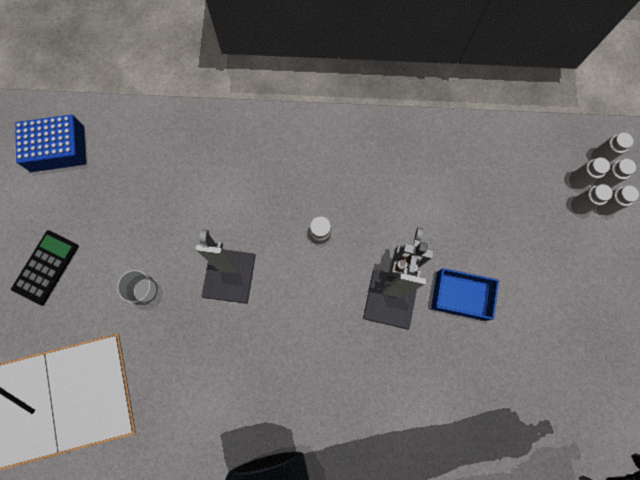

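View pics/wrist0.png

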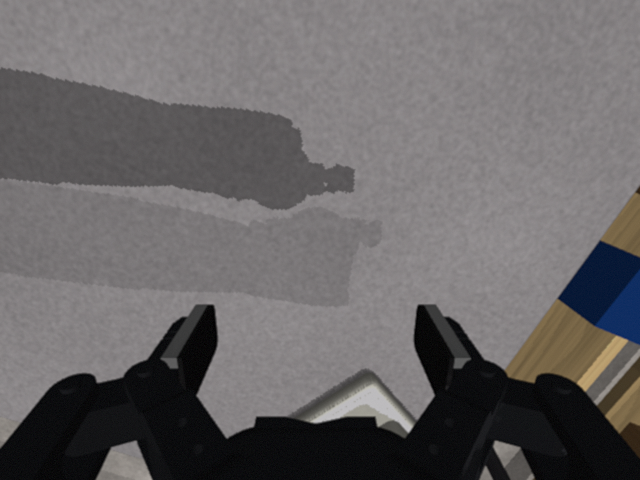

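Stand A (with the carrier) is at top-image (395,290) and stand B at (225,270). Next I'll zoom in on both for measuring.

```bash
python3 - <<'E'
import cv2,numpy as np
t=cv2.imread("pics/top0.png");s=cv2.imread("pics/scene0.png")
a=cv2.resize(t[220:340,180:280],None,fx=4,fy=4,interpolation=cv2.INTER_CUBIC)
b=cv2.resize(t[220:340,350:450],None,fx=4,fy=4,interpolation=cv2.INTER_CUBIC)
cv2.imwrite("pics/topzoom.png",np.hstack([a,b]))
a=cv2.resize(s[175:295,335:435],None,fx=4,fy=4,interpolation=cv2.INTER_CUBIC)
b=cv2.resize(s[195:315,170:270],None,fx=4,fy=4,interpolation=cv2.INTER_CUBIC)
cv2.imwrite("pics/scenezoom.png",np.hstack([a,b]))
E
```

```text
(no output)
```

View pics/topzoom.png

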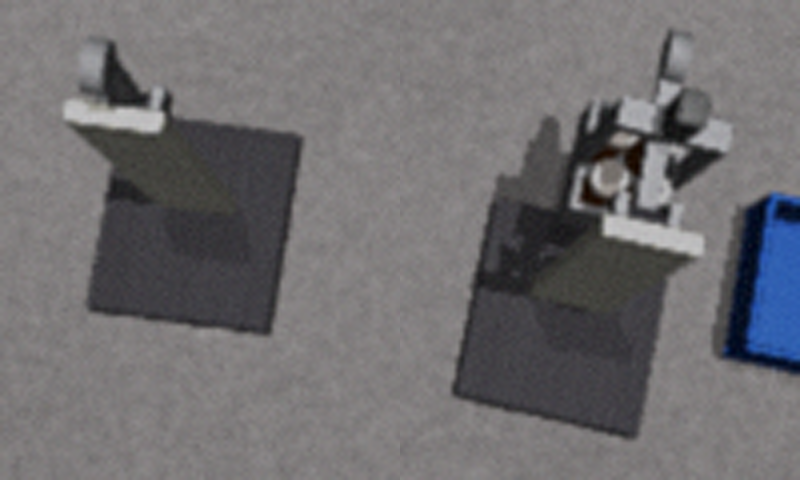

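View pics/scenezoom.png

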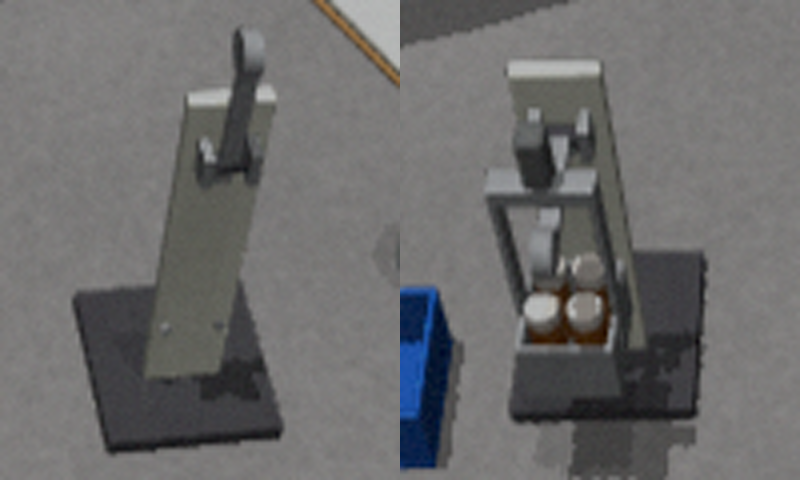

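```bash
cat > h.py <<'E'
import numpy as np, cv2
from station import r, optics
def ray(ci,px):
    f=240/np.tan(np.radians(ci['fovy'])/2)
    d=np.array([(px[0]-ci['cx'])/f,-(px[1]-ci['cy'])/f,-1.])
    return np.array(ci['origin']),np.array(ci['attitude'])@d
def onz(ci,px,z):
    o,d=ray(ci,px); return o+d*(z-o[2])/d[2]
def tri(c1,p1,c2,p2):
    o1,d1=ray(c1,p1);o2,d2=ray(c2,p2)
    A=np.stack([d1,-d2],1);k=np.linalg.lstsq(A,o2-o1,rcond=None)[0]
    a=o1+k[0]*d1;b=o2+k[1]*d2
    return (a+b)/2,np.linalg.norm(a-b)
def proj(ci,P):
    f=240/np.tan(np.radians(ci['fovy'])/2)
    c=np.array(ci['attitude']).T@(np.array(P)-ci['origin'])
    return np.array([ci['cx']-f*c[0]/c[2],ci['cy']+f*c[1]/c[2]])
E
cat > m1.py <<'E'
from h import *
T=optics.camera_info("top");S=optics.camera_info("scene")
zt=lambda u,v,x0:((u+.5)/4-.5+x0,(v+.5)/4-.5+220)
zs=lambda u,v,x0,y0:((u+.5)/4-.5+x0,(v+.5)/4-.5+y0)
np.set_printoptions(precision=4,suppress=True)
def rep(n,L,z,cam):
    P=[onz(cam,p,z) for p in L]
    print(n,*[p[:2] for p in P]); return P
# top view plate top front edge & back edge
P=rep("B plate top fl fr br bl",[zt(69,98,180),zt(166,112,180),zt(163,132,180),zt(65,122,180)],.235,T)
d=P[1]-P[0];print(" w",np.hypot(*d[:2]),"yaw",np.arctan2(d[1],d[0])+np.pi/2)
P=rep("A plate",[zt(207,215,350),zt(305,236,350),zt(302,257,350),zt(203,236,350)],.235,T)
d=P[1]-P[0];print(" w",np.hypot(*d[:2]),"yaw",np.arctan2(d[1],d[0])+np.pi/2)
P=rep("B foot",[zt(88,311,180),zt(270,333,180),zt(302,137,180)],.012,T)
for a,b,o in((0,1,np.pi/2),(1,2,0)):
    d=P[b]-P[a];print(" w",np.hypot(*d[:2]),"yaw",np.arctan2(d[1],d[0])+o)
P=rep("A foot",[zt(54,396,350),zt(236,437,350),zt(98,178,350)],.012,T)
for a,b,o in((0,1,np.pi/2),(0,2,0)):
    d=P[b]-P[a];print(" w",np.hypot(*d[:2]),"yaw",np.arctan2(d[1],d[0])+o)
P=rep("scene B plate top L,R (near/front)",[zs(190,107,335,175),zs(274,100,335,175)],.235,S)
P=rep("scene B plate top L,R (back)",[zs(186,94,335,175),zs(271,86,335,175)],.235,S)
P=rep("scene A plate top front",[zs(109,77,170,195),zs(203,75,170,195)],.235,S)
# carrier tab top centre z = carrier z+.171
print("A tab tri",tri(T,zt(295,105,350),S,zs(132,128,170,195)))
E
python3 m1.py
```

```text
B plate top fl fr br bl [0.5382 0.1944] [0.534  0.1519] [0.5251 0.1524] [0.5275 0.1951]
 w 0.04275018001897967 yaw -0.09866369944517772
A plate [ 0.5035 -0.1602] [ 0.4964 -0.202 ] [ 0.4873 -0.2007] [ 0.4944 -0.1585]
 w 0.042439548802518205 yaw -0.1681598102706634
B foot [0.4695 0.2283] [0.4623 0.1297] [0.5702 0.1202]
 w 0.09891463368004738 yaw -0.0725542145858602
 w 0.10829968209685073 yaw -0.08726035378895802
A foot [ 0.4405 -0.1198] [ 0.4235 -0.2167] [ 0.5597 -0.141 ]
 w 0.09840844324579981 yaw -0.17370988947936605
 w 0.12099689372744808 yaw -0.17625509588914573
scene B plate top L,R (near/front) [0.5343 0.1529] [0.5376 0.1947]
scene B plate top L,R (back) [0.5254 0.1536] [0.5281 0.1963]
scene A plate top front [ 0.4985 -0.2012] [ 0.5057 -0.1577]
A tab tri (array([ 0.5494, -0.1928,  0.2532]), np.float64(0.001975918325087442))
```

```bash
cat >> m1.py <<'E'
print('--')
P,e=tri(T,zt(96,64,180),S,zs(249,50,335,175));print("B disc",P,e)
P2,e=tri(T,zt(280,52,350),S,zs(143,250,170,195));print("A disc",P2,e)
for nm,F,yaw,Q in(("B",np.array([.536,.1735]),-.085,P),("A",np.array([.501,-.180]),-.172,P2)):
    n=np.array([np.cos(yaw),np.sin(yaw)]);t=np.array([-n[1],n[0]])
    d=Q[:2]-F;print(nm,"out",d@n,"lat",d@t,"z",Q[2],"ang",np.arctan2(d@n-.008,Q[2]-.2))
print("jar",onz(T,(320,224),.07),"beaker",onz(T,(136,283),.075), "tip", onz(T,(466,292),.05))
E
python3 m1.py|sed -n '/--/,$p'
```

```text
--
B disc [0.5437 0.1738 0.2785] 0.0002013351766536886
A disc [ 0.584  -0.1965  0.2084] 0.0015731175620430696
B out 0.007602719215053359 lat 0.0009012918966032374 z 0.27847161102420326 ang -0.005062689366821655
A out 0.08459795881737467 lat -0.002071738445496068 z 0.20837402380116948 ang 1.46190439884621
jar [ 0.629  -0.0186  0.07  ] beaker [0.4859 0.3501 0.075 ] tip [ 0.5026 -0.3281  0.05  ]
```

Emit:
{"op": "move_arm", "data": {
  "plan": [
    {"angular": [0, 0, 0.163], "xyz": [0, 0, -5], "claw": 1},
    {"angular": [0, 0, 0.163], "xyz": [0, 0, -5], "claw": 1},
    {"angular": [0, 0, 0.163], "xyz": [0, 0, -5], "claw": 1},
    {"angular": [0, 0, 0], "xyz": [2, -6, 0], "claw": 1},
    {"angular": [0, 0, 0], "xyz": [2, -6, 0], "claw": 1}
  ]
}}

```text
t: 0.78
eef_pos: [0.2581, -0.3698, 0.4022]
eef_rot: [[0.994, -0.109, -0.004], [-0.109, -0.994, 0.017], [-0.006, -0.017, -1.0]]
contact_force: [1.0, 0.1, -0.1]
grip_width: 0.0855
```

Emit:
{"op": "move_arm", "data": {
  "plan": [
    {"angular": [0, 0, 0], "xyz": [1.9, -5.8, 0], "claw": 1},
    {"angular": [0, 0, 0], "xyz": [1.9, -5.8, 0], "claw": 1},
    {"angular": [0, 0, 0], "xyz": [1.9, -5.8, 0], "claw": 1},
    {"angular": [0, 0, 0], "xyz": [1.9, -5.8, 0], "claw": 1},
    {"angular": [0, 0, 0], "xyz": [1.9, -5.8, 0], "claw": 1}
  ]
}}

```text
t: 1.4
eef_pos: [0.3867, -0.0846, 0.4057]
eef_rot: [[0.994, -0.113, -0.002], [-0.113, -0.993, 0.018], [-0.004, -0.017, -1.0]]
contact_force: [1.3, -0.2, -1.0]
grip_width: 0.0857
```

Emit:
{"op": "move_arm", "data": {
  "plan": [
    {"angular": [0, 0, 0], "xyz": [1.9, -5.8, 0], "claw": 1},
    {"angular": [0, 0, 0], "xyz": [1.9, -5.8, 0], "claw": 1},
    {"angular": [0, 0, 0], "xyz": [1.9, -5.8, 0], "claw": 1},
    {"angular": [0, 0, 0], "xyz": [1.9, -5.0, 0], "claw": 1},
    {"angular": [0, 0, 0], "xyz": [0, 0, 0], "claw": 1}
  ]
}}

```text
t: 2.02
eef_pos: [0.483, 0.0782, 0.4088]
eef_rot: [[1.0, -0.018, -0.006], [-0.017, -0.997, 0.069], [-0.007, -0.069, -0.998]]
contact_force: [-0.3, 0.8, 0.2]
grip_width: 0.0854
```

```bash
python3 - <<'E'
from h import *
s=r.sense();print(s['eef_pos'],s['eef_rot'],s['contact_force'])
c=optics.camera_info("wrist");print(c['origin'])
img=optics.grab_frame("wrist");cv2.imwrite("pics/w1.png",img)
E
```

```text
[0.48297652 0.07823744 0.40880599] [[ 0.9998256  -0.01768481 -0.00600062]
 [-0.01722579 -0.99743719  0.06944303]
 [-0.00721333 -0.06932755 -0.99756787]] [-0.32320983  0.83589477  0.16062758]
[0.56651892 0.06866777 0.52639726]
```

View pics/w1.png

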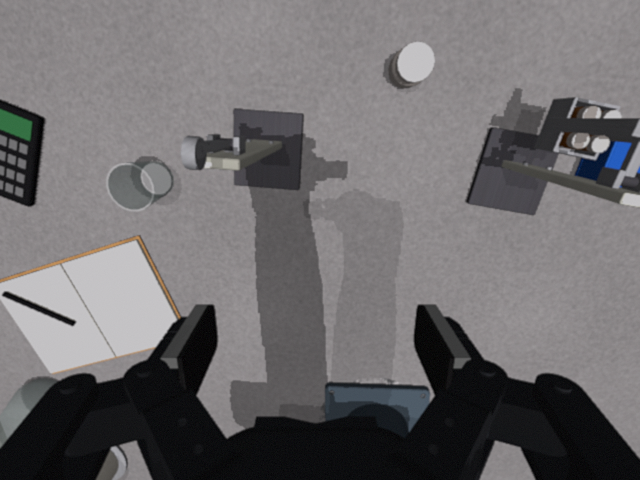

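```bash
python3 - <<'E'
from h import *
s=r.sense();print(np.round(s['joints'],3),np.round(s['dq'],3))
E
```

```text
[-0.019  0.054  0.418  1.942  0.069  3.141] [-0.025 -0.032 -0.012  0.012 -0.009 -0.   ]
```

```bash
cat >> h.py <<'E'
from scipy.spatial.transform import Rotation as Ro
def Rt(yaw): # tool down, tool x at heading yaw
    c,s=np.cos(yaw),np.sin(yaw); return np.array([[c,s,0],[s,-c,0],[0,0,-1.]])
def delta(P,yaw):
    s=r.sense();R=np.array(s['eef_rot'])
    print("t",round(s['t'],2),"xyz cm",np.round(R.T@(np.array(P)-s['eef_pos'])*100,2),"ang",np.round(Ro.from_matrix(R.T@Rt(yaw)).as_rotvec(),3),"F",np.round(s['contact_force'],2),"w",round(s['grip_width'],4))
E
sed -i 's/^/ /;s/^ //' h.py
```

Emit:
{"op": "move_arm", "data": {
  "plan": [
    {"angular": [-0.069, 0.007, 0], "xyz": [0, 0, 0], "claw": 1},
    {"angular": [0, 0, -0.187], "xyz": [0, 0, 0], "claw": 1},
    {"angular": [0, 0, -0.187], "xyz": [0, 0, 0], "claw": 1},
    {"angular": [0, 0, -0.187], "xyz": [0, 0, 0], "claw": 1},
    {"angular": [0, 0, -0.187], "xyz": [0, 0, 0], "claw": 1}
  ]
}}

```text
t: 2.7
eef_pos: [0.4786, 0.0623, 0.4101]
eef_rot: [[0.732, 0.681, -0.002], [0.681, -0.732, 0.003], [0.001, -0.004, -1.0]]
contact_force: [0.4, -0.4, -0.8]
grip_width: 0.0852
```

Emit:
{"op": "move_arm", "data": {
  "plan": [
    {"angular": [0, 0, -0.187], "xyz": [0, 0, 0], "claw": 1},
    {"angular": [0, 0, -0.187], "xyz": [0, 0, 0], "claw": 1},
    {"angular": [0, 0, -0.187], "xyz": [0, 0, 0], "claw": 1},
    {"angular": [0, 0, -0.187], "xyz": [0, 0, 0], "claw": 1},
    {"angular": [0, 0, -0.187], "xyz": [0, 0, 0], "claw": 1}
  ]
}}

```text
t: 3.32
eef_pos: [0.4744, 0.0572, 0.4118]
eef_rot: [[-0.115, 0.993, -0.002], [0.993, 0.115, 0.0], [0.001, -0.001, -1.0]]
contact_force: [-0.3, -0.7, 0.8]
grip_width: 0.0854
```

Emit:
{"op": "move_arm", "data": {
  "plan": [
    {"angular": [0, 0, -0.187], "xyz": [0, 0, 0], "claw": 1},
    {"angular": [0, 0, -0.187], "xyz": [0, 0, 0], "claw": 1},
    {"angular": [0, 0, -0.187], "xyz": [0, 0, 0], "claw": 1},
    {"angular": [0, 0, -0.187], "xyz": [0, 0, 0], "claw": 1},
    {"angular": [0, 0, -0.187], "xyz": [0, 0, 0], "claw": 1}
  ]
}}

```text
t: 3.95
eef_pos: [0.4702, 0.0521, 0.4134]
eef_rot: [[-0.869, 0.495, -0.002], [0.495, 0.869, -0.003], [-0.0, -0.003, -1.0]]
contact_force: [0.6, 0.6, -0.8]
grip_width: 0.0853
```

```bash
python3 - <<'E'
from h import *
delta([.5437,.1735,.36],np.pi-.085); print(r.sense()['eef_pos'],r.sense()['joints'])
E
```

```text
t 3.95 xyz cm [-0.38 14.2   5.3 ] ang [-0.003 -0.001 -0.433] F [ 0.62  0.61 -0.81] w 0.0853
[0.47018782 0.05211566 0.41341656] [-0.02972005  0.02117423  0.39510574  1.94624602 -0.00287775  0.48809256]
```

Emit:
{"op": "move_arm", "data": {
  "plan": [
    {"angular": [0, 0, -0.145], "xyz": [0, 0, 0], "claw": 1},
    {"angular": [0, 0, -0.145], "xyz": [0, 0, 0], "claw": 1},
    {"angular": [0, 0, -0.145], "xyz": [0, 0, 0], "claw": 1},
    {"angular": [0, 0, 0], "xyz": [-1, 6, 0], "claw": 1},
    {"angular": [0, 0, 0], "xyz": [-1, 5, 0], "claw": 1}
  ]
}}

```text
t: 4.58
eef_pos: [0.4954, 0.1537, 0.4153]
eef_rot: [[-0.996, 0.084, 0.001], [0.084, 0.996, -0.007], [-0.001, -0.007, -1.0]]
contact_force: [1.7, -0.5, 0.3]
grip_width: 0.0855
```

```bash
python3 - <<'E'
from h import *
delta([.5437,.1735,.36],np.pi-.085); print(r.sense()['eef_pos'])
cv2.imwrite("pics/w2.png",optics.grab_frame("wrist"))
E
```

```text
t 4.58 xyz cm [-4.64  2.42  5.52] ang [-0.007  0.001  0.001] F [ 1.72 -0.46  0.31] w 0.0855
[0.49536015 0.15365699 0.41531226]
```

View pics/w2.png

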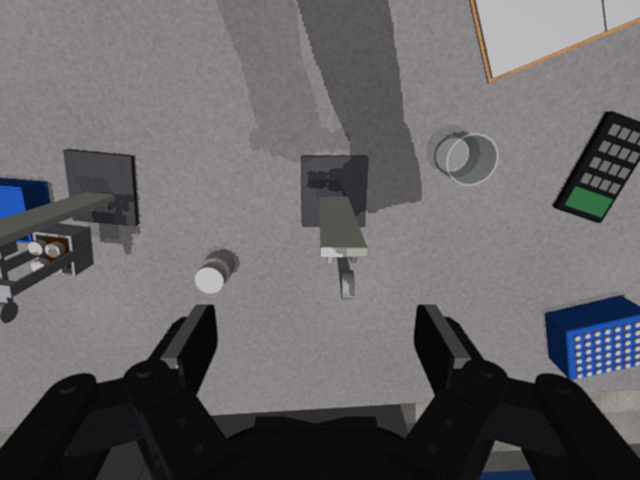

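The wrist view shows stand B's plate top at (322–366, 251) and its disc at about (348, 284). I'll check both against the earlier estimate.

```bash
python3 - <<'E'
from h import *
c=optics.camera_info("wrist");T=optics.camera_info("top");S=optics.camera_info("scene")
print(onz(c,(348,283),.275),onz(c,(321,250),.235),onz(c,(365,248),.235))
print("front edge",onz(c,(322,255),.235),onz(c,(367,255),.235))
for n,P in (("pred disc",[.5437,.1735,.275]),("front centre",[.536,.1735,.235])): print(n,proj(c,P))
E
```

```text
[0.54315272 0.1821603  0.275     ] [0.52783548 0.1616107  0.235     ] [0.5290229  0.20193289 0.235     ]
front edge [0.53283088 0.16216832 0.235     ] [0.53606614 0.20354662 0.235     ]
pred disc [337.50790787 284.33972914]
front centre [334.47191096 257.28881738]
```

Emit:
{"op": "move_arm", "data": {
  "plan": [
    {"angular": [0, 0, 0], "xyz": [-3, 1, 2], "claw": 1},
    {"angular": [-0.007, 0, 0], "xyz": [0, 0, 0], "claw": 1}
  ]
}}

```text
t: 4.88
eef_pos: [0.5269, 0.1666, 0.3931]
eef_rot: [[-0.997, 0.078, -0.001], [0.078, 0.997, 0.004], [0.001, 0.004, -1.0]]
contact_force: [-1.0, -0.6, -1.8]
grip_width: 0.0855
```

```bash
python3 - <<'E'
from h import *
print(r.sense()['dq'].round(3) if hasattr(r.sense()['dq'],'round') else r.sense()['dq'])
c=optics.camera_info("wrist")
im=optics.grab_frame("wrist");c2=optics.camera_info("wrist");print(np.array(c['origin'])-c2['origin'])
cv2.imwrite("pics/w3.png",im)
np.save("c3.npy",c,allow_pickle=True)
for n,P in (("pred disc",[.5437,.1735,.275]),("front centre",[.536,.1735,.235])): print(n,proj(c,P))
delta([.5437,.1735,.36],np.pi-.085); print(r.sense()['eef_pos'])
z=cv2.resize(im[200:400,240:440],None,fx=3,fy=3,interpolation=cv2.INTER_CUBIC);cv2.imwrite("pics/w3z.png",z)
E
```

```text
[-0.031 -0.105  0.016  0.047  0.048 -0.03 ]
[ 0.00127819  0.00049631 -0.00239632]
pred disc [325.50378966 260.57495954]
front centre [323.35436041 233.75899288]
t 4.92 xyz cm [-1.71  0.86  3.58] ang [0.005 0.002 0.006] F [-0.47  0.45  1.54] w 0.0851
[0.52593403 0.16613362 0.39577774]
```

View pics/w3z.png

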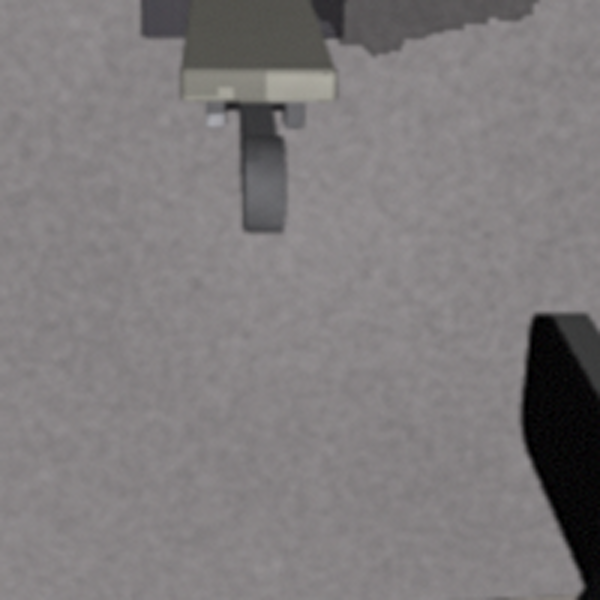

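```bash
python3 - <<'E'
from h import *
delta([.5442,.1745,.281],np.pi-.085)
E
```

```text
t 4.92 xyz cm [-1.74  0.92 11.49] ang [0.005 0.002 0.006] F [-0.47  0.45  1.54] w 0.0851
```

Emit:
{"op": "move_arm", "data": {
  "plan": [
    {"angular": [0.005, 0.002, 0.006], "xyz": [-1.7, 0.9, 3], "claw": 1},
    {"angular": [0, 0, 0], "xyz": [0, 0, 3], "claw": 1},
    {"angular": [0, 0, 0], "xyz": [0, 0, 0], "claw": 1}
  ]
}}

```text
t: 5.3
eef_pos: [0.5421, 0.1705, 0.3398]
eef_rot: [[-0.996, 0.089, 0.005], [0.089, 0.996, -0.001], [-0.005, -0.0, -1.0]]
contact_force: [0.2, -0.8, 0.4]
grip_width: 0.0852
```

```bash
python3 - <<'E'
from h import *
delta([.5442,.1745,.281],np.pi-.085)
E
```

```text
t 5.3 xyz cm [-0.15  0.42  5.88] ang [-0.     0.005 -0.004] F [ 0.2  -0.76  0.43] w 0.0852
```

Emit:
{"op": "move_arm", "data": {
  "plan": [
    {"angular": [0, 0.005, -0.004], "xyz": [-0.2, 0.5, 3], "claw": 1},
    {"angular": [0, 0, 0], "xyz": [0, 0, 2.5], "claw": 1},
    {"angular": [0, 0, 0], "xyz": [0, 0, 0], "claw": 1}
  ]
}}

```text
t: 5.68
eef_pos: [0.5451, 0.1733, 0.2929]
eef_rot: [[-0.996, 0.088, 0.011], [0.088, 0.996, 0.001], [-0.011, 0.002, -1.0]]
contact_force: [-0.5, 0.2, 0.5]
grip_width: 0.0854
```

```bash
python3 - <<'E'
from h import *
delta([.5442,.1745,.281],np.pi-.085)
c=optics.camera_info("wrist")
im=optics.grab_frame("wrist")
cv2.imwrite("pics/w4.png",im)
E
```

```text
t 5.67 xyz cm [0.11 0.11 1.19] ang [ 0.002  0.011 -0.003] F [-0.48  0.25  0.54] w 0.0854
```

View pics/w4.png

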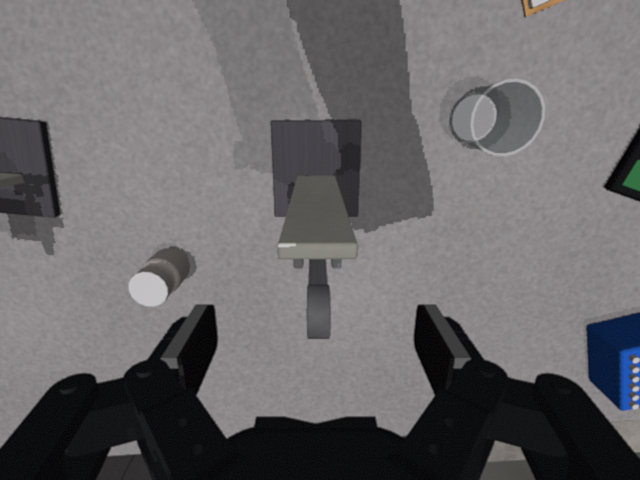

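The disc sits at (318, 310), midway between the jaws. Next: go down and close.

Emit:
{"op": "move_arm", "data": {
  "plan": [
    {"angular": [0, 0.011, 0], "xyz": [0.1, 0.1, 1.1], "claw": 1},
    {"angular": [0, 0, 0], "xyz": [0, 0, 0], "claw": 0},
    {"angular": [0, 0, 0], "xyz": [0, 0, 0], "claw": -1},
    {"angular": [0, 0, 0], "xyz": [0, 0, 0], "claw": -1},
    {"angular": [0, 0, 0], "xyz": [0, 0, 0], "claw": -1}
  ]
}}

```text
t: 6.35
eef_pos: [0.5467, 0.1745, 0.2891]
eef_rot: [[-0.996, 0.088, 0.012], [0.089, 0.996, 0.005], [-0.011, 0.006, -1.0]]
contact_force: [-0.2, 0.1, 0.1]
grip_width: 0.0125
```

```bash
python3 - <<'E'
from h import *
delta([.5442,.1745,.281],np.pi-.085); print(r.sense()['eef_pos'])
cv2.imwrite("pics/w5.png",optics.grab_frame("wrist"))
E
```

```text
t 6.35 xyz cm [ 0.26 -0.03  0.81] ang [ 0.006  0.011 -0.004] F [-0.24  0.12  0.08] w 0.0125
[0.54670807 0.1744943  0.2890868 ]
```

View pics/w5.png

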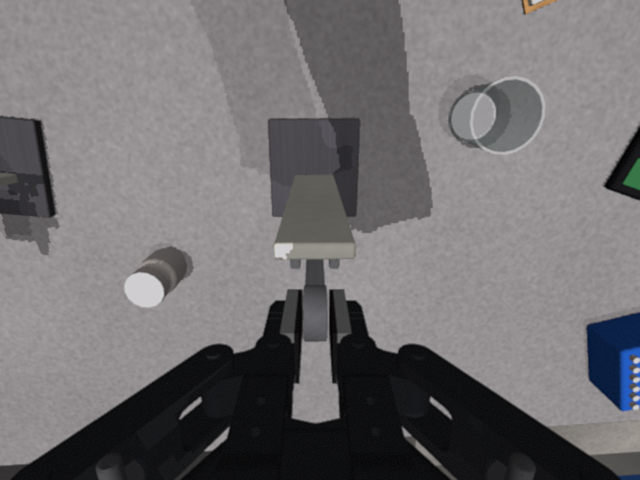

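```bash
cat >> h.py <<'E'
YB=-.085; nB=np.array([np.cos(YB),np.sin(YB)])
def disc(th): return np.array([.008-.004*np.cos(th)+.075*np.sin(th), .2+.075*np.cos(th)+.004*np.sin(th)])
E
python3 - <<'E'
from h import *
for th in np.arange(.05,1.6,.15):
    print(round(th,2),np.round((disc(th+.15)-disc(th))*100,2), np.round((disc(th)-disc(.05))*1000,1))
E
```

```text
0.05 [ 1.12 -0.08] [0. 0.]
0.2 [ 1.1  -0.25] [11.2 -0.8]
0.35 [ 1.05 -0.41] [22.2 -3.3]
0.5 [ 0.98 -0.56] [32.7 -7.4]
0.65 [ 0.88 -0.7 ] [ 42.5 -13. ]
0.8 [ 0.77 -0.82] [ 51.3 -20. ]
0.95 [ 0.63 -0.93] [ 58.9 -28.2]
1.1 [ 0.49 -1.01] [ 65.3 -37.5]
1.25 [ 0.33 -1.08] [ 70.2 -47.7]
1.4 [ 0.17 -1.11] [ 73.5 -58.4]
1.55 [-0.   -1.13] [ 75.1 -69.5]
```

Emit:
{"op": "move_arm", "data": {
  "plan": [
    {"angular": [0, 0, 0], "xyz": [0, 0, 0.1], "claw": -1},
    {"angular": [0, 0.011, 0], "xyz": [0, 0, 0.1], "claw": -1}
  ]
}}

```text
t: 6.65
eef_pos: [0.547, 0.1742, 0.2892]
eef_rot: [[-0.996, 0.088, 0.004], [0.088, 0.996, 0.005], [-0.003, 0.005, -1.0]]
contact_force: [-0.7, -1.1, 3.9]
grip_width: 0.009
```

Emit:
{"op": "move_arm", "data": {
  "plan": [
    {"angular": [0, 0, 0], "xyz": [-1.1, 0, 0.1], "claw": -1},
    {"angular": [0, 0, 0], "xyz": [-1.1, 0, 0.25], "claw": -1}
  ]
}}

```text
t: 6.9
eef_pos: [0.5626, 0.1728, 0.287]
eef_rot: [[-0.996, 0.087, -0.011], [0.087, 0.996, 0.006], [0.011, 0.005, -1.0]]
contact_force: [-7.6, -1.1, 9.5]
grip_width: 0.0086
```

```bash
cat >> h.py <<'E'
def prog(P0,yaw,th0):
    s=r.sense();p=np.array(s['eef_pos'])-P0;n=np.array([np.cos(yaw),np.sin(yaw)])
    o=p[:2]@n; lat=p[:2]@np.array([-n[1],n[0]])
    q=disc(th0)+[o,p[2]]-np.array([.008,.2]); th=np.arctan2(q[0],q[1])+np.arctan2(.004,.075)
    print("dout %.1f lat %.1f dz %.1f th %.3f R %.1f"%(o*1e3,lat*1e3,p[2]*1e3,th,np.hypot(*q)*1e3),"F n,t,z",np.round([s['contact_force'][:2]@n,s['contact_force'][:2]@np.array([-n[1],n[0]]),s['contact_force'][2]],1),"w",round(s['grip_width'],4),'t',s['t'])
    return p,th
E
python3 - <<'E'
from h import *
prog(np.array([.547,.1742,.2892]),YB,.05)
E
```

```text
dout 15.7 lat -0.1 dz -2.2 th 0.262 R 74.5 F n,t,z [-7.5 -1.7  9.5] w 0.0086 t 6.9
```

Emit:
{"op": "move_arm", "data": {
  "plan": [
    {"angular": [0, 0, 0], "xyz": [-1.2, 0, 0.4], "claw": -1},
    {"angular": [0, 0, 0], "xyz": [-1.1, 0, 0.5], "claw": -1},
    {"angular": [0, 0, 0], "xyz": [-1.0, 0, 0.6], "claw": -1}
  ]
}}

```text
t: 7.28
eef_pos: [0.5892, 0.1706, 0.2759]
eef_rot: [[-0.996, 0.086, -0.023], [0.085, 0.996, 0.008], [0.024, 0.006, -1.0]]
contact_force: [-4.2, 0.2, 8.9]
grip_width: 0.0086
```

```bash
python3 - <<'E'
from h import *
prog(np.array([.547,.1742,.2892]),YB,.05)
E
```

```text
dout 42.4 lat 0.0 dz -13.3 th 0.652 R 74.8 F n,t,z [-4.2 -0.1  8.9] w 0.0086 t 7.275
```

Emit:
{"op": "move_arm", "data": {
  "plan": [
    {"angular": [0, -0.01, 0], "xyz": [-1.0, 0, 0.8], "claw": -1},
    {"angular": [0, -0.005, 0], "xyz": [-0.85, 0, 0.9], "claw": -1},
    {"angular": [0, 0, 0], "xyz": [-0.7, 0, 1.0], "claw": -1}
  ]
}}

```text
t: 7.65
eef_pos: [0.6129, 0.1687, 0.2542]
eef_rot: [[-0.996, 0.085, -0.008], [0.085, 0.996, 0.009], [0.009, 0.008, -1.0]]
contact_force: [-2.3, -1.0, 8.7]
grip_width: 0.0088
```

```bash
python3 - <<'E'
from h import *
prog(np.array([.547,.1742,.2892]),YB,.05)
E
```

```text
dout 66.1 lat 0.1 dz -35.0 th 1.077 R 77.1 F n,t,z [-2.2 -1.2  8.7] w 0.0088 t 7.65
```

Emit:
{"op": "move_arm", "data": {
  "plan": [
    {"angular": [0, 0, 0], "xyz": [-0.3, 0, 1.0], "claw": -1},
    {"angular": [0, 0, 0], "xyz": [-0.2, 0, 1.0], "claw": -1},
    {"angular": [0, 0, 0], "xyz": [-0.1, 0, 0.7], "claw": -1}
  ]
}}

```text
t: 8.02
eef_pos: [0.6231, 0.1679, 0.2353]
eef_rot: [[-0.996, 0.087, 0.006], [0.087, 0.996, 0.011], [-0.005, 0.011, -1.0]]
contact_force: [-1.3, -0.8, 8.8]
grip_width: 0.009
```

```bash
python3 - <<'E'
from h import *
prog(np.array([.547,.1742,.2892]),YB,.05)
E
```

```text
dout 76.4 lat 0.2 dz -53.9 th 1.353 R 79.0 F n,t,z [-1.2 -0.9  8.8] w 0.009 t 8.025
```

Emit:
{"op": "move_arm", "data": {
  "plan": [
    {"angular": [0, 0, 0], "xyz": [0.1, 0, 0.7], "claw": -1},
    {"angular": [0, 0, 0], "xyz": [0, 0, 0.4], "claw": -1}
  ]
}}

```text
t: 8.28
eef_pos: [0.6248, 0.1677, 0.2297]
eef_rot: [[-0.996, 0.087, 0.016], [0.087, 0.996, 0.011], [-0.015, 0.013, -1.0]]
contact_force: [-2.9, 0.3, 9.0]
grip_width: 0.0086
```

```bash
python3 - <<'E'
from h import *
prog(np.array([.547,.1742,.2892]),YB,.05)
cv2.imwrite("pics/s6.png",optics.grab_frame("scene")[150:330,300:480])
E
```

```text
dout 78.1 lat 0.1 dz -59.5 th 1.426 R 79.4 F n,t,z [-2.9  0.   9. ] w 0.0086 t 8.275
```

View pics/s6.png

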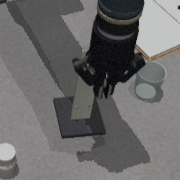

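Emit:
{"op": "move_arm", "data": {
  "plan": [
    {"angular": [0, 0, 0], "xyz": [0, 0, 0], "claw": -0.3},
    {"angular": [0, 0, 0], "xyz": [0, 0, 0], "claw": -0.3},
    {"angular": [0, 0, 0], "xyz": [0, 0, -3], "claw": -0.3},
    {"angular": [0.012, 0.016, 0], "xyz": [0, 0, -2], "claw": -1},
    {"angular": [0, 0, 0], "xyz": [0, 0, 0], "claw": -1}
  ]
}}

```text
t: 8.95
eef_pos: [0.6237, 0.167, 0.2749]
eef_rot: [[-0.996, 0.088, -0.01], [0.088, 0.996, 0.001], [0.01, -0.0, -1.0]]
contact_force: [0.1, -0.1, -0.9]
grip_width: 0.0
```

```bash
python3 - <<'E'
from h import *
prog(np.array([.547,.1742,.2892]),YB,.05)
c=optics.camera_info("wrist")
delta([.536+.083*nB[0],.1743+.083*nB[1],.25],np.pi+YB)
im=optics.grab_frame("wrist");cv2.imwrite("pics/w7.png",im)
for th in (1.35,1.45,1.571):
    q=disc(th); print(th,proj(c,[.536+q[0]*nB[0],.1743+q[0]*nB[1],q[1]]))
E
```

```text
dout 77.1 lat -0.6 dz -14.3 th 0.955 R 98.0 F n,t,z [ 0.2 -0.1 -0.9] w 0.0 t 8.95
t 8.95 xyz cm [ 0.48 -0.02  2.5 ] ang [-0.    -0.01  -0.003] F [ 0.15 -0.14 -0.86] w 0.0
1.35 [314.60687683 265.81833167]
1.45 [314.639699   263.46328213]
1.571 [314.67194145 259.18231646]
```

View pics/w7.png

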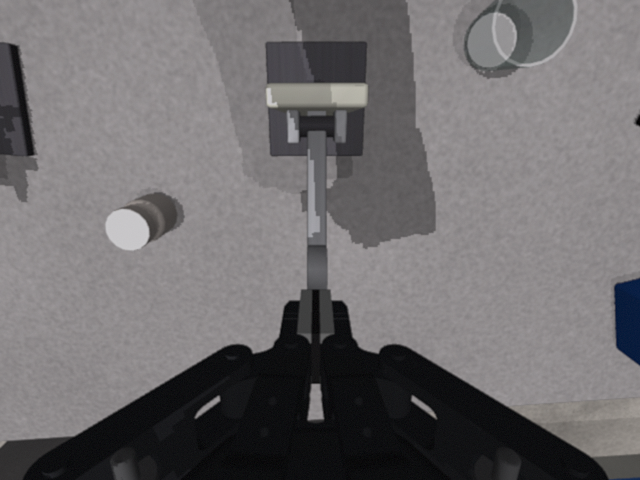

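The hook is out and nearly level, with its disc at (317, 265). Next I'll press with closed fingertips.

Emit:
{"op": "move_arm", "data": {
  "plan": [
    {"angular": [0, -0.01, 0], "xyz": [0.45, 0, 1.0], "claw": -1},
    {"angular": [0, 0, 0], "xyz": [0, 0, 1.0], "claw": -1},
    {"angular": [0, 0, 0], "xyz": [0, 0, 0.4], "claw": -1}
  ]
}}

```text
t: 9.38
eef_pos: [0.6227, 0.167, 0.2497]
eef_rot: [[-0.996, 0.088, 0.009], [0.088, 0.996, -0.0], [-0.009, 0.001, -1.0]]
contact_force: [1.7, -0.5, 3.2]
grip_width: -0.0001
```

Emit:
{"op": "move_arm", "data": {
  "plan": [
    {"angular": [0, 0, 0], "xyz": [0, 0, 0.4], "claw": -1},
    {"angular": [0, 0, 0], "xyz": [0, 0, 0.3], "claw": -1}
  ]
}}

```text
t: 9.62
eef_pos: [0.6233, 0.1669, 0.2425]
eef_rot: [[-0.996, 0.089, 0.011], [0.089, 0.996, -0.0], [-0.011, 0.001, -1.0]]
contact_force: [2.6, -0.4, 3.9]
grip_width: -0.0001
```

Emit:
{"op": "move_arm", "data": {
  "plan": [
    {"angular": [0, 0.01, 0], "xyz": [0, 0, 0.15], "claw": -1}
  ]
}}

```text
t: 9.75
eef_pos: [0.6231, 0.1669, 0.2409]
eef_rot: [[-0.996, 0.089, 0.0], [0.089, 0.996, 0.001], [-0.0, 0.001, -1.0]]
contact_force: [2.6, -0.5, 3.6]
grip_width: 0.0002
```

Emit:
{"op": "move_arm", "data": {
  "plan": [
    {"angular": [0, 0, 0], "xyz": [0, 0, 0.1], "claw": -1}
  ]
}}

```text
t: 9.88
eef_pos: [0.6233, 0.1669, 0.24]
eef_rot: [[-0.996, 0.089, 0.0], [0.089, 0.996, 0.001], [-0.0, 0.001, -1.0]]
contact_force: [2.9, -0.3, 5.9]
grip_width: 0.0002
```

Emit:
{"op": "move_arm", "data": {
  "plan": [
    {"angular": [0, 0, 0], "xyz": [0, 0, 0.1], "claw": -1}
  ]
}}

```text
t: 10.0
eef_pos: [0.6234, 0.1669, 0.2398]
eef_rot: [[-0.996, 0.089, 0.001], [0.089, 0.996, 0.001], [-0.001, 0.001, -1.0]]
contact_force: [1.7, -0.9, 6.4]
grip_width: -0.0002
```

Emit:
{"op": "move_arm", "data": {
  "plan": [
    {"angular": [0, 0, 0], "xyz": [0, 0, 0.06], "claw": -1}
  ]
}}

```text
t: 10.12
eef_pos: [0.6233, 0.167, 0.24]
eef_rot: [[-0.996, 0.089, 0.001], [0.089, 0.996, 0.001], [-0.001, 0.001, -1.0]]
contact_force: [1.5, -0.4, 4.8]
grip_width: -0.0002
```

Emit:
{"op": "move_arm", "data": {
  "plan": [
    {"angular": [0, 0, 0], "xyz": [0, 0, 0.16], "claw": -1},
    {"angular": [0, 0, 0], "xyz": [0, 0, 0.16], "claw": -1}
  ]
}}

```text
t: 10.38
eef_pos: [0.6234, 0.167, 0.2395]
eef_rot: [[-0.996, 0.088, 0.004], [0.088, 0.996, 0.002], [-0.003, 0.002, -1.0]]
contact_force: [0.1, -0.6, 6.5]
grip_width: 0.0
```

Emit:
{"op": "move_arm", "data": {
  "plan": [
    {"angular": [0, 0, 0], "xyz": [0, 0, 0.2], "claw": -1},
    {"angular": [0, 0, 0], "xyz": [0, 0, 0.2], "claw": -1}
  ]
}}

```text
t: 10.62
eef_pos: [0.6234, 0.167, 0.2393]
eef_rot: [[-0.996, 0.088, 0.007], [0.088, 0.996, 0.002], [-0.007, 0.003, -1.0]]
contact_force: [0.4, -1.0, 7.8]
grip_width: 0.0001
```

Emit:
{"op": "move_arm", "data": {
  "plan": [
    {"angular": [0, 0.003, 0], "xyz": [0, 0, 0.27], "claw": -1},
    {"angular": [0, 0.003, 0], "xyz": [0, 0, 0.27], "claw": -1}
  ]
}}

```text
t: 10.88
eef_pos: [0.6235, 0.167, 0.2389]
eef_rot: [[-0.996, 0.088, 0.005], [0.088, 0.996, 0.003], [-0.005, 0.003, -1.0]]
contact_force: [-0.0, -0.5, 9.7]
grip_width: -0.0003
```

Emit:
{"op": "move_arm", "data": {
  "plan": [
    {"angular": [0, 0.002, 0], "xyz": [0, 0, 0.28], "claw": -1},
    {"angular": [0, 0.002, 0], "xyz": [0, 0, 0.28], "claw": -1}
  ]
}}

```text
t: 11.12
eef_pos: [0.6235, 0.167, 0.2388]
eef_rot: [[-0.996, 0.088, 0.006], [0.088, 0.996, 0.004], [-0.006, 0.004, -1.0]]
contact_force: [-1.2, -1.1, 10.7]
grip_width: 0.0005
```

Emit:
{"op": "move_arm", "data": {
  "plan": [
    {"angular": [0, 0.002, 0], "xyz": [0, 0, 0.28], "claw": -1},
    {"angular": [0, 0.002, 0], "xyz": [0, 0, 0.28], "claw": -1}
  ]
}}

```text
t: 11.38
eef_pos: [0.6235, 0.167, 0.2388]
eef_rot: [[-0.996, 0.088, 0.007], [0.088, 0.996, 0.005], [-0.006, 0.005, -1.0]]
contact_force: [-0.9, -0.7, 10.4]
grip_width: 0.0002
```

Emit:
{"op": "move_arm", "data": {
  "plan": [
    {"angular": [0, 0.002, 0], "xyz": [0, 0, 0.3], "claw": -1},
    {"angular": [0, 0.002, 0], "xyz": [0, 0, 0.3], "claw": -1},
    {"angular": [0, 0.002, 0], "xyz": [0, 0, 0.3], "claw": -1},
    {"angular": [0, 0.002, 0], "xyz": [0, 0, 0.3], "claw": -1}
  ]
}}

```text
t: 11.88
eef_pos: [0.6234, 0.167, 0.2387]
eef_rot: [[-0.996, 0.087, 0.009], [0.088, 0.996, 0.007], [-0.009, 0.007, -1.0]]
contact_force: [-0.1, -1.5, 11.0]
grip_width: 0.0001
```

Emit:
{"op": "move_arm", "data": {
  "plan": [
    {"angular": [0, 0, 0], "xyz": [0, 0, -1], "claw": -1},
    {"angular": [0, 0, 0], "xyz": [0, 0, -5], "claw": -1},
    {"angular": [0, 0, 0], "xyz": [0, 0, -5], "claw": 0},
    {"angular": [-0.004, 0, 0], "xyz": [4, 0, -2], "claw": 1},
    {"angular": [0, 0, 0], "xyz": [0, 0, 0], "claw": 1}
  ]
}}

```text
t: 12.5
eef_pos: [0.578, 0.1702, 0.3626]
eef_rot: [[-0.996, 0.087, -0.018], [0.087, 0.996, 0.009], [0.019, 0.007, -1.0]]
contact_force: [-0.2, 0.5, 0.0]
grip_width: 0.0546
```

```bash
python3 - <<'E'
from h import *
YA=-.172
delta([.5494,-.193,.40],np.pi+YA)
c=optics.camera_info("wrist")
im=optics.grab_frame("wrist");cv2.imwrite("pics/w8.png",im)
q=disc(1.571); print(proj(c,[.536+q[0]*nB[0],.1743+q[0]*nB[1],q[1]]), proj(c,[.536,.1743,.235]))
E
```

```text
t 12.5 xyz cm [ -0.24 -36.4   -4.  ] ang [ 0.006 -0.019  0.085] F [-0.15  0.5   0.  ] w 0.0546
[314.45517638 272.03197234] [314.39637697 182.4229097 ]
```

View pics/w8.png

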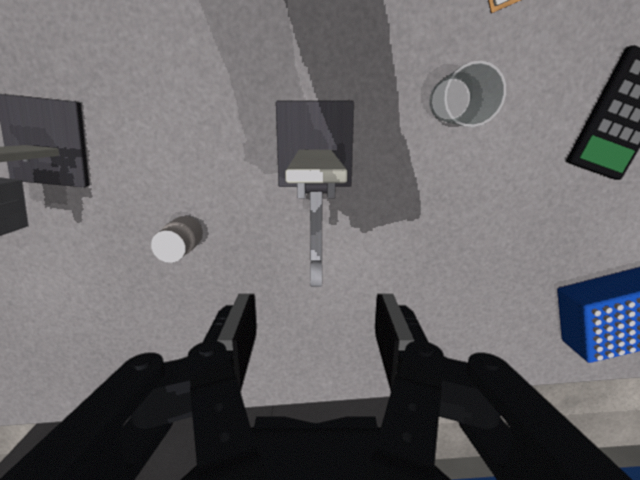

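Emit:
{"op": "move_arm", "data": {
  "plan": [
    {"angular": [0.006, -0.019, 0.04], "xyz": [0, -6, -1], "claw": 1},
    {"angular": [0, 0, 0.04], "xyz": [0, -6, -1], "claw": 1},
    {"angular": [0, 0, 0], "xyz": [0, -6, -1], "claw": 1},
    {"angular": [0, 0, 0], "xyz": [0, -6, -1], "claw": 1},
    {"angular": [0, 0, 0], "xyz": [0, -6, 0], "claw": 1}
  ]
}}

```text
t: 13.18
eef_pos: [0.5366, -0.1309, 0.3882]
eef_rot: [[-0.987, 0.16, -0.022], [0.16, 0.987, 0.003], [0.023, -0.001, -1.0]]
contact_force: [1.1, 0.1, 0.0]
grip_width: 0.0852
```

```bash
python3 - <<'E'
from h import *
delta([.5494,-.193,.36],np.pi-.172)
E
```

```text
t 13.18 xyz cm [-2.32 -5.92  2.78] ang [-0.001 -0.023  0.011] F [1.1  0.13 0.03] w 0.0852
```

Emit:
{"op": "move_arm", "data": {
  "plan": [
    {"angular": [0, -0.023, 0.011], "xyz": [-1, -5, 0.5], "claw": 1},
    {"angular": [0, 0, 0], "xyz": [-0.5, 0, 0.5], "claw": 1},
    {"angular": [0, 0, 0], "xyz": [0, 0, 0], "claw": 1}
  ]
}}

```text
t: 13.55
eef_pos: [0.5417, -0.189, 0.3709]
eef_rot: [[-0.984, 0.179, -0.01], [0.179, 0.984, 0.004], [0.011, 0.002, -1.0]]
contact_force: [0.1, 0.4, 0.4]
grip_width: 0.0856
```

```bash
python3 - <<'E'
from h import *
delta([.5494,-.193,.36],np.pi-.172)
c=optics.camera_info("wrist")
im=optics.grab_frame("wrist");cv2.imwrite("pics/w9.png",im)
np.save("c9.npy",c,allow_pickle=True)
for P in ([.5494,-.193,.25],[.501,-.18,.235],[.583,-.1942,.204]): print(proj(c,P))
z=cv2.resize(im[150:350,220:420],None,fx=3,fy=3,interpolation=cv2.INTER_CUBIC);cv2.imwrite("pics/w9z.png",z)
E
```

```text
t 13.55 xyz cm [-0.84 -0.26  1.08] ang [ 0.002 -0.011 -0.008] F [0.07 0.36 0.4 ] w 0.0856
[311.18826685 250.74686542]
[316.76103013 179.9947969 ]
[317.15054011 267.56938251]
```

View pics/w9.png

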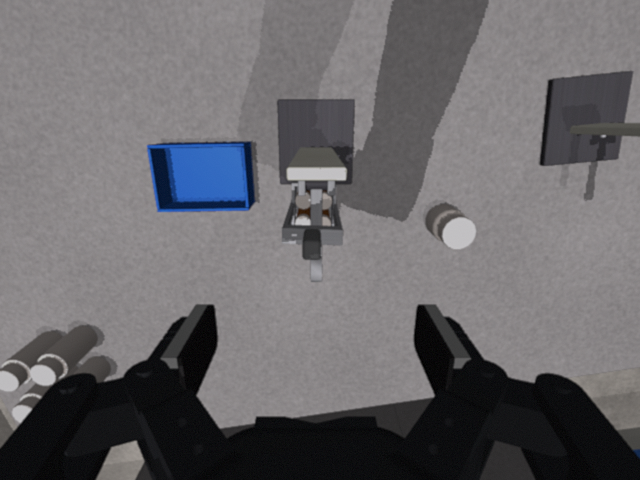

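View pics/w9z.png

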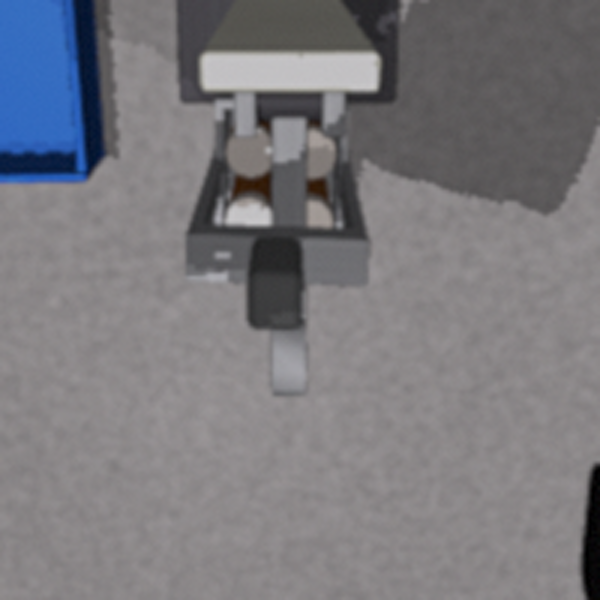

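Emit:
{"op": "move_arm", "data": {
  "plan": [
    {"angular": [0, -0.011, -0.008], "xyz": [-0.8, -0.3, 4], "claw": 1},
    {"angular": [0, 0, 0], "xyz": [0, 0, 4], "claw": 1},
    {"angular": [0, 0, 0], "xyz": [0, 0, 0], "claw": 1}
  ]
}}

```text
t: 13.98
eef_pos: [0.5494, -0.1885, 0.2887]
eef_rot: [[-0.987, 0.164, -0.001], [0.164, 0.987, 0.003], [0.001, 0.003, -1.0]]
contact_force: [-0.2, 1.4, 0.2]
grip_width: 0.0851
```

```bash
python3 - <<'E'
from h import *
delta([.5494,-.193,.246],np.pi-.172)
cv2.imwrite("pics/w10.png",optics.grab_frame("wrist"))
E
```

```text
t 13.97 xyz cm [-0.08 -0.46  4.27] ang [ 0.003 -0.001  0.008] F [-0.21  1.37  0.18] w 0.0851
```

View pics/w10.png

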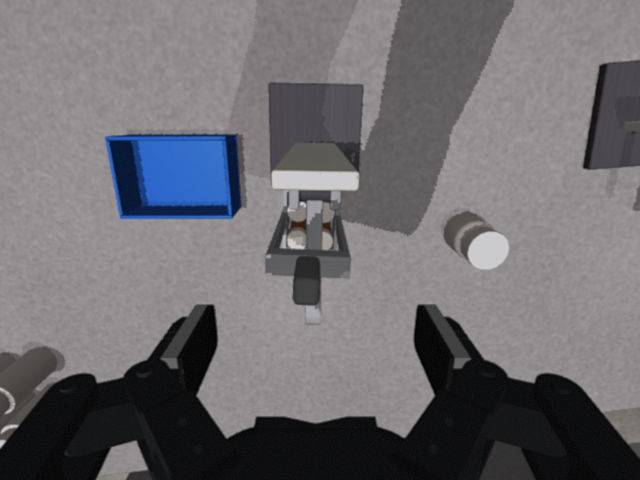

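The tab is at (306, 280), left of the jaw midpoint (about 316). That agrees with the computed -0.46 cm.

Emit:
{"op": "move_arm", "data": {
  "plan": [
    {"angular": [0.003, 0, 0.008], "xyz": [-0.1, -0.5, 2.5], "claw": 1},
    {"angular": [0, 0, 0], "xyz": [0, -0.1, 1.5], "claw": 1},
    {"angular": [0, 0, 0], "xyz": [0, 0, 0.2], "claw": 1}
  ]
}}

```text
t: 14.4
eef_pos: [0.5547, -0.1946, 0.258]
eef_rot: [[-0.986, 0.168, 0.016], [0.168, 0.986, -0.008], [-0.018, -0.005, -1.0]]
contact_force: [0.0, 0.2, 0.4]
grip_width: 0.0849
```

```bash
python3 - <<'E'
from h import *
delta([.5494,-.193,.246],np.pi-.172)
c=optics.camera_info("wrist")
print(proj(c,[.5494,-.193,.25]))
cv2.imwrite("pics/w11.png",optics.grab_frame("wrist"))
E
```

```text
t 14.4 xyz cm [0.57 0.08 1.19] ang [-0.005  0.018  0.003] F [0.01 0.19 0.41] w 0.0849
[316.73138649 314.2219093 ]
```

View pics/w11.png

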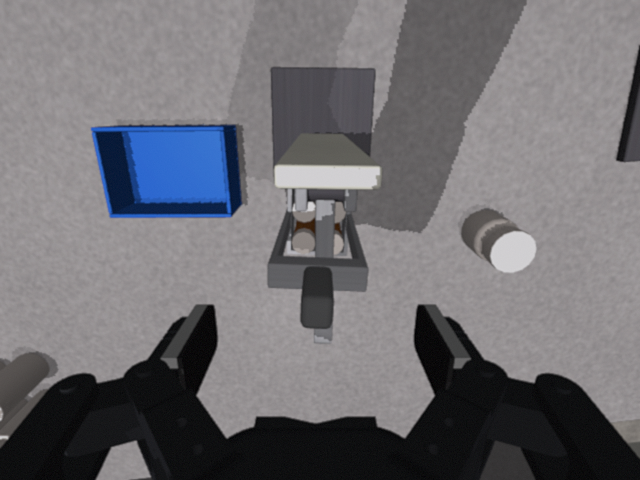

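Emit:
{"op": "move_arm", "data": {
  "plan": [
    {"angular": [-0.005, 0.02, 0.003], "xyz": [0.6, 0.1, 1.1], "claw": 1},
    {"angular": [0, 0.003, 0], "xyz": [0, 0, 0.4], "claw": 1}
  ]
}}

```text
t: 14.7
eef_pos: [0.55, -0.193, 0.2453]
eef_rot: [[-0.985, 0.171, -0.002], [0.171, 0.985, -0.001], [0.002, -0.001, -1.0]]
contact_force: [0.2, -0.3, -0.7]
grip_width: 0.0854
```

```bash
python3 - <<'E'
from h import *
delta([.5494,-.193,.246],np.pi-.172)
E
```

```text
t 14.7 xyz cm [ 0.06 -0.01 -0.07] ang [-0.001 -0.002  0.   ] F [ 0.21 -0.32 -0.66] w 0.0854
```

Emit:
{"op": "move_arm", "data": {
  "plan": [
    {"angular": [0, 0, 0], "xyz": [0, 0, 0], "claw": -1},
    {"angular": [0, 0, 0], "xyz": [0, 0, 0.05], "claw": -1},
    {"angular": [0, 0, 0], "xyz": [0, 0, 0.05], "claw": -1},
    {"angular": [0, 0, 0], "xyz": [0, 0, 0], "claw": -1},
    {"angular": [0, 0, 0], "xyz": [0, 0, 0], "claw": -1}
  ]
}}

```text
t: 15.32
eef_pos: [0.5501, -0.1931, 0.2446]
eef_rot: [[-0.985, 0.171, -0.002], [0.171, 0.985, -0.001], [0.002, -0.001, -1.0]]
contact_force: [0.1, 0.2, -0.1]
grip_width: 0.0129
```

Emit:
{"op": "move_arm", "data": {
  "plan": [
    {"angular": [0, 0, 0], "xyz": [0, 0, 0], "claw": -1}
  ]
}}

```text
t: 15.45
eef_pos: [0.5501, -0.1931, 0.2446]
eef_rot: [[-0.985, 0.171, -0.002], [0.171, 0.985, -0.001], [0.001, -0.001, -1.0]]
contact_force: [0.4, 0.1, -0.6]
grip_width: 0.0125
```

```bash
python3 - <<'E'
from h import *
delta([.5494,-.193,.246],np.pi-.172)
cv2.imwrite("pics/w12.png",optics.grab_frame("wrist"))
E
```

```text
t 15.45 xyz cm [ 0.07 -0.01 -0.14] ang [-0.001 -0.001 -0.   ] F [ 0.38  0.14 -0.58] w 0.0125
```

View pics/w12.png

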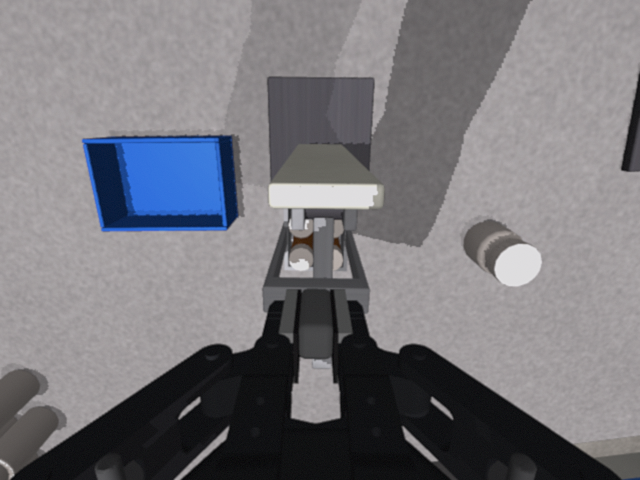

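Emit:
{"op": "move_arm", "data": {
  "plan": [
    {"angular": [0, 0, 0], "xyz": [0, 0, -0.5], "claw": -1},
    {"angular": [0, 0, 0], "xyz": [0, 0, -1], "claw": -1},
    {"angular": [0, 0, 0], "xyz": [0, 0, -1], "claw": -1},
    {"angular": [0, 0, 0], "xyz": [0, 0, -1], "claw": -1},
    {"angular": [0, 0, 0], "xyz": [0, 0, -0.5], "claw": -1}
  ]
}}

```text
t: 16.12
eef_pos: [0.5497, -0.1929, 0.2858]
eef_rot: [[-0.985, 0.171, -0.004], [0.171, 0.985, 0.0], [0.004, -0.001, -1.0]]
contact_force: [-0.1, 0.0, -2.1]
grip_width: 0.0132
```

```bash
python3 - <<'E'
from h import *
delta([.5494+.085*.985,-.193-.085*.171,.28],np.pi-.172)
cv2.imwrite("pics/s13.png",cv2.resize(optics.grab_frame("scene")[170:330,150:310],None,fx=3,fy=3))
E
```

```text
t 16.12 xyz cm [-8.47 -0.01  0.54] ang [-0.001 -0.004 -0.   ] F [-0.12  0.   -2.11] w 0.0132
```

View pics/s13.png

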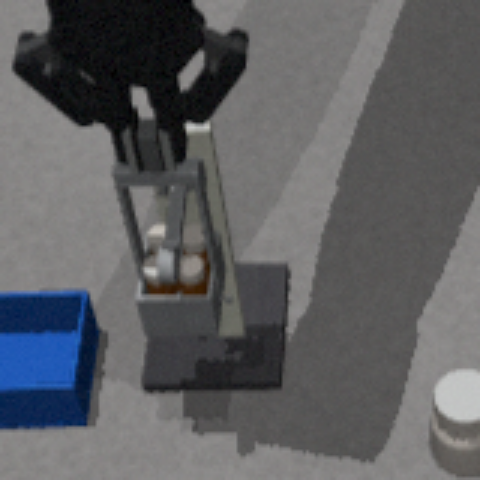

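The carrier is lifted 41 mm and hangs upright, with its straps straddling hook A.

Emit:
{"op": "move_arm", "data": {
  "plan": [
    {"angular": [0, 0, 0], "xyz": [-1.5, 0, 0], "claw": -1},
    {"angular": [0, 0, 0], "xyz": [-2, 0, 0], "claw": -1},
    {"angular": [0, 0, 0], "xyz": [-2.5, 0, 0], "claw": -1},
    {"angular": [0, 0, 0], "xyz": [-2, 0, 0], "claw": -1},
    {"angular": [0, 0, 0], "xyz": [-1.5, 0, 0], "claw": -1}
  ]
}}

```text
t: 16.8
eef_pos: [0.6454, -0.2097, 0.287]
eef_rot: [[-0.985, 0.172, -0.003], [0.172, 0.985, -0.001], [0.003, -0.001, -1.0]]
contact_force: [0.1, 0.2, -2.3]
grip_width: 0.0129
```

```bash
python3 - <<'E'
from h import *
delta([.5494+.085*.985,-.193-.085*.171,.285],np.pi-.172)
F=np.array([.536,.1750]);Q=F+.13*nB; print(Q)
delta([*Q,.285],np.pi+YB)
E
```

```text
t 16.8 xyz cm [1.25 0.   0.2 ] ang [-0.001 -0.003 -0.001] F [ 0.14  0.19 -2.32] w 0.0129
[0.66553066 0.1639633 ]
t 16.8 xyz cm [ 4.44 37.16  0.17] ang [-0.001 -0.003 -0.088] F [ 0.14  0.19 -2.32] w 0.0129
```

Emit:
{"op": "move_arm", "data": {
  "plan": [
    {"angular": [0, 0, -0.02], "xyz": [0.2, 2, 0], "claw": -1},
    {"angular": [0, 0, -0.02], "xyz": [0.5, 3.5, 0], "claw": -1},
    {"angular": [0, 0, -0.02], "xyz": [0.5, 4.5, 0], "claw": -1},
    {"angular": [0, 0, -0.02], "xyz": [0.5, 4.5, 0], "claw": -1},
    {"angular": [0, 0, 0], "xyz": [0.4, 4.5, 0], "claw": -1}
  ]
}}

```text
t: 17.42
eef_pos: [0.6472, -0.0136, 0.2845]
eef_rot: [[-0.996, 0.093, -0.007], [0.093, 0.996, 0.002], [0.007, 0.001, -1.0]]
contact_force: [0.6, -0.5, -2.3]
grip_width: 0.0131
```

```bash
python3 - <<'E'
from h import *
delta([.6655,.164,.285],np.pi+YB);print(r.sense()['eef_pos'],r.sense()['joints'])
E
```

```text
t 17.43 xyz cm [-0.18 17.86 -0.03] ang [ 0.001 -0.007 -0.008] F [ 0.63 -0.53 -2.31] w 0.0131
[ 0.64716444 -0.01362432  0.284455  ] [-1.25097404e-01  4.07860001e-01  5.78611830e-01  1.74881988e+00
  1.13588331e-03 -3.20591583e-02]
```

Emit:
{"op": "move_arm", "data": {
  "plan": [
    {"angular": [0, -0.007, 0], "xyz": [-0.3, 4.5, 0], "claw": -1},
    {"angular": [0, 0, 0], "xyz": [-0.2, 4.5, 0], "claw": -1},
    {"angular": [0, 0, 0], "xyz": [0, 3.5, 0], "claw": -1},
    {"angular": [0, 0, 0], "xyz": [0, 2, 0], "claw": -1},
    {"angular": [0, 0, 0], "xyz": [0, 0, 0], "claw": -1}
  ]
}}

```text
t: 18.05
eef_pos: [0.6607, 0.1427, 0.2863]
eef_rot: [[-0.997, 0.083, -0.001], [0.083, 0.997, 0.003], [0.002, 0.003, -1.0]]
contact_force: [-0.3, -0.6, -2.3]
grip_width: 0.013
```

```bash
python3 - <<'E'
from h import *
delta([.6655,.164,.285],np.pi+YB);print(r.sense()['eef_pos'])
E
```

```text
t 18.05 xyz cm [-0.3   2.16  0.14] ang [ 0.003 -0.002  0.002] F [-0.26 -0.58 -2.34] w 0.013
[0.6607258  0.14274349 0.28633612]
```

Emit:
{"op": "move_arm", "data": {
  "plan": [
    {"angular": [0, 0, 0], "xyz": [-0.3, 2.2, 0], "claw": -1},
    {"angular": [0, 0, 0], "xyz": [0, 0.2, 0], "claw": -1},
    {"angular": [0, 0, 0], "xyz": [0, 0, 0], "claw": -1}
  ]
}}

```text
t: 18.42
eef_pos: [0.6656, 0.1622, 0.2869]
eef_rot: [[-0.996, 0.087, -0.002], [0.087, 0.996, -0.001], [0.002, -0.001, -1.0]]
contact_force: [-0.5, -0.2, -1.9]
grip_width: 0.013
```

```bash
python3 - <<'E'
from h import *
delta([.6655,.164,.285],np.pi+YB);print(r.sense()['eef_pos'])
c=optics.camera_info("wrist")
im=optics.grab_frame("wrist");cv2.imwrite("pics/w14.png",im)
for P in ([.536+.13*nB[0],.175+.13*nB[1],.25],[.536,.175,.235],[.536+.083*nB[0],.175+.083*nB[1],.216]): print(proj(c,P))
cv2.imwrite("pics/s14.png",cv2.resize(optics.grab_frame("scene")[150:330,300:480],None,fx=3,fy=3))
E
```

```text
t 18.43 xyz cm [0.03 0.18 0.19] ang [-0.001 -0.002 -0.002] F [-0.48 -0.21 -1.93] w 0.013
[0.66563045 0.1621868  0.28689198]
[318.62284706 292.83690652]
[3.18868633e+02 2.72089994e-01]
[318.24136448 187.19360542]
```

View pics/w14.png

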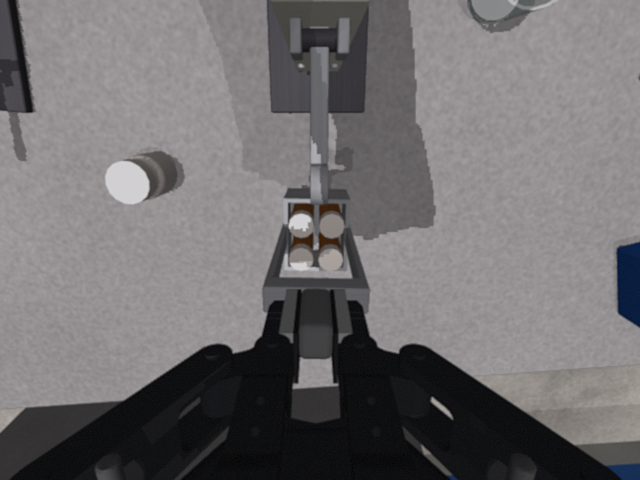

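View pics/s14.png

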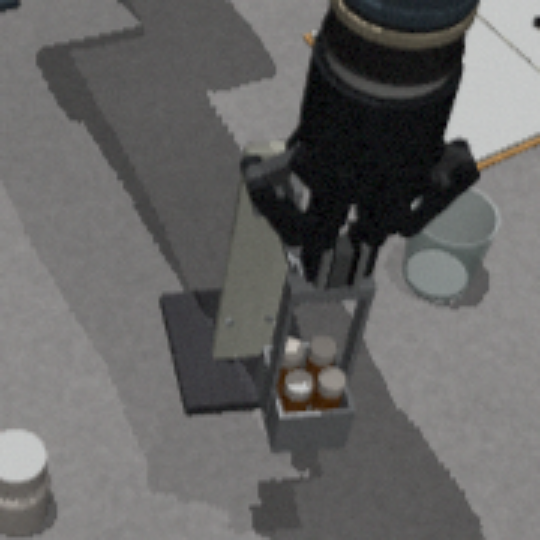

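Emit:
{"op": "move_arm", "data": {
  "plan": [
    {"angular": [0, 0, 0], "xyz": [1, 0.2, 0.2], "claw": -1},
    {"angular": [0, 0, 0], "xyz": [2, 0, 0], "claw": -1},
    {"angular": [0, 0, 0], "xyz": [2, 0, 0], "claw": -1},
    {"angular": [0, 0, 0], "xyz": [1.5, 0, 0], "claw": -1},
    {"angular": [0, 0, 0], "xyz": [0, 0, 0], "claw": -1}
  ]
}}

```text
t: 19.15
eef_pos: [0.5996, 0.1644, 0.2851]
eef_rot: [[-0.996, 0.094, -0.001], [0.094, 0.996, -0.002], [0.001, -0.002, -1.0]]
contact_force: [0.2, -0.3, -1.8]
grip_width: 0.0128
```

```bash
python3 - <<'E'
from h import *
delta([.536+.045*nB[0],.175+.045*nB[1],.2447],np.pi+YB);print(r.sense()['eef_pos'])
cv2.imwrite("pics/w15.png",optics.grab_frame("wrist"))
E
```

```text
t 19.15 xyz cm [1.93 0.51 4.04] ang [-0.002 -0.001 -0.009] F [ 0.24 -0.33 -1.85] w 0.0128
[0.59962738 0.16441827 0.28507097]
```

View pics/w15.png

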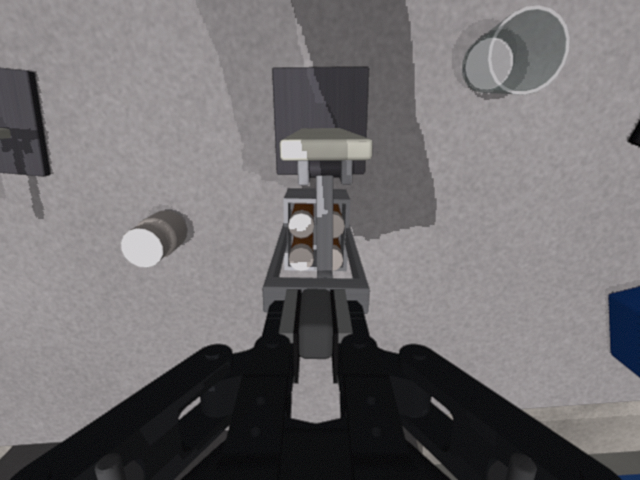

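Emit:
{"op": "move_arm", "data": {
  "plan": [
    {"angular": [0, 0, -0.009], "xyz": [0.8, 0.5, 0.5], "claw": -1},
    {"angular": [0, 0, 0], "xyz": [0.8, 0, 0.6], "claw": -1},
    {"angular": [0, 0, 0], "xyz": [0, 0, 0.3], "claw": -1}
  ]
}}

```text
t: 19.58
eef_pos: [0.5856, 0.1704, 0.2698]
eef_rot: [[-0.996, 0.086, -0.0], [0.086, 0.996, -0.002], [-0.0, -0.002, -1.0]]
contact_force: [-0.6, -0.3, -2.5]
grip_width: 0.0127
```

```bash
python3 - <<'E'
from h import *
delta([.536+.045*nB[0],.175+.045*nB[1],.2447],np.pi+YB);print(r.sense()['eef_pos'])
E
```

```text
t 19.57 xyz cm [0.48 0.04 2.5 ] ang [-0.002  0.    -0.001] F [-0.58 -0.28 -2.48] w 0.0127
[0.58558631 0.17043741 0.26975015]
```

Emit:
{"op": "move_arm", "data": {
  "plan": [
    {"angular": [0, 0, 0], "xyz": [0.4, 0, 0.6], "claw": -1},
    {"angular": [0, 0, 0], "xyz": [0, 0, 0.7], "claw": -1},
    {"angular": [0, 0, 0], "xyz": [0, 0, 0.3], "claw": -1}
  ]
}}

```text
t: 19.95
eef_pos: [0.5819, 0.1709, 0.2519]
eef_rot: [[-0.996, 0.086, -0.001], [0.086, 0.996, -0.002], [0.001, -0.002, -1.0]]
contact_force: [-1.1, 0.7, -2.5]
grip_width: 0.013
```

Emit:
{"op": "move_arm", "data": {
  "plan": [
    {"angular": [0, 0, 0], "xyz": [0, 0, 0.25], "claw": -1},
    {"angular": [0, 0, 0], "xyz": [0, 0, 0.2], "claw": -1}
  ]
}}

```text
t: 20.2
eef_pos: [0.582, 0.1708, 0.2468]
eef_rot: [[-0.996, 0.086, -0.001], [0.086, 0.996, -0.002], [0.001, -0.002, -1.0]]
contact_force: [0.3, -0.8, -1.5]
grip_width: 0.0129
```

Emit:
{"op": "move_arm", "data": {
  "plan": [
    {"angular": [0, 0, 0], "xyz": [0, 0, 0.1], "claw": -1}
  ]
}}

```text
t: 20.32
eef_pos: [0.5821, 0.1708, 0.2457]
eef_rot: [[-0.996, 0.086, -0.001], [0.086, 0.996, -0.002], [0.001, -0.002, -1.0]]
contact_force: [-0.5, 0.3, -2.2]
grip_width: 0.0127
```

Emit:
{"op": "move_arm", "data": {
  "plan": [
    {"angular": [0, 0, 0], "xyz": [0, 0, 0.1], "claw": -1}
  ]
}}

```text
t: 20.45
eef_pos: [0.5822, 0.1708, 0.2449]
eef_rot: [[-0.996, 0.086, -0.0], [0.086, 0.996, -0.002], [0.0, -0.002, -1.0]]
contact_force: [-0.0, -0.2, -2.3]
grip_width: 0.0128
```

```bash
python3 - <<'E'
from h import *
delta([.536+.045*nB[0],.175+.045*nB[1],.2447],np.pi+YB);print(r.sense()['eef_pos'])
cv2.imwrite("pics/s16.png",cv2.resize(optics.grab_frame("scene")[150:330,300:480],None,fx=3,fy=3))
E
```

```text
t 20.45 xyz cm [0.14 0.03 0.02] ang [-0.002 -0.    -0.001] F [-0.01 -0.19 -2.32] w 0.0128
[0.58221355 0.17079456 0.24487579]
```

View pics/s16.png

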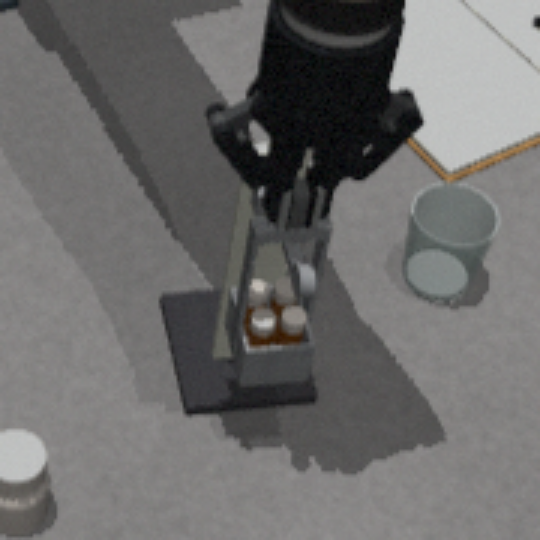

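Nearly in contact. I'll go on in 0.5–1 mm steps.

Emit:
{"op": "move_arm", "data": {
  "plan": [
    {"angular": [0, 0, 0], "xyz": [0, 0, 0.08], "claw": -1}
  ]
}}

```text
t: 20.62
eef_pos: [0.5822, 0.1708, 0.2444]
eef_rot: [[-0.996, 0.086, -0.0], [0.086, 0.996, -0.002], [-0.0, -0.002, -1.0]]
contact_force: [-0.5, 0.2, 1.4]
grip_width: 0.0128
```

Emit:
{"op": "move_arm", "data": {
  "plan": [
    {"angular": [0, 0, 0], "xyz": [0, 0, 0.08], "claw": -1}
  ]
}}

```text
t: 20.75
eef_pos: [0.5822, 0.1708, 0.2444]
eef_rot: [[-0.996, 0.086, 0.001], [0.086, 0.996, -0.002], [-0.001, -0.002, -1.0]]
contact_force: [-0.4, -0.7, 2.0]
grip_width: 0.0131
```

Emit:
{"op": "move_arm", "data": {
  "plan": [
    {"angular": [0, 0, 0], "xyz": [0, 0, 0.08], "claw": -1}
  ]
}}

```text
t: 20.88
eef_pos: [0.5822, 0.1708, 0.2444]
eef_rot: [[-0.996, 0.086, 0.001], [0.086, 0.996, -0.002], [-0.002, -0.002, -1.0]]
contact_force: [-0.9, 0.0, 1.9]
grip_width: 0.0127
```

Emit:
{"op": "move_arm", "data": {
  "plan": [
    {"angular": [0, 0, 0], "xyz": [0, 0, 0], "claw": -0.4},
    {"angular": [0, 0, 0], "xyz": [0, 0, 0], "claw": -0.2},
    {"angular": [0, 0, 0], "xyz": [0, 0, 0], "claw": 0},
    {"angular": [0, 0, 0], "xyz": [0, 0, 0], "claw": 0}
  ]
}}

```text
t: 21.38
eef_pos: [0.5831, 0.171, 0.2451]
eef_rot: [[-0.996, 0.086, 0.004], [0.086, 0.996, -0.001], [-0.004, -0.001, -1.0]]
contact_force: [-0.8, -0.1, -0.3]
grip_width: 0.0426
```

```bash
python3 - <<'E'
from h import *
delta([.536+.045*nB[0],.175+.045*nB[1],.2447],np.pi+YB)
cv2.imwrite("pics/w17.png",optics.grab_frame("wrist"))
E
```

```text
t 21.38 xyz cm [0.23 0.   0.04] ang [-0.001  0.004 -0.001] F [-0.79 -0.12 -0.28] w 0.0426
```

View pics/w17.png

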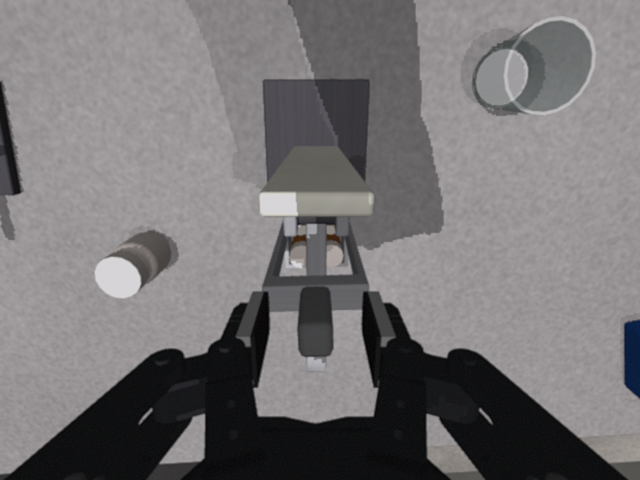

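The carrier hangs freely on hook B: tab at (316, 320), clear of both pads. I'll leave it and go to hook A.

Emit:
{"op": "move_arm", "data": {
  "plan": [
    {"angular": [0, 0, 0], "xyz": [0, 0, -1.5], "claw": 0},
    {"angular": [0, 0, 0], "xyz": [0, 0, -4], "claw": 0},
    {"angular": [0, 0, 0], "xyz": [0, 0, -5], "claw": 0},
    {"angular": [0, 0, 0.04], "xyz": [0, -5, -2], "claw": 0},
    {"angular": [0, 0, 0.04], "xyz": [0, -6, 0], "claw": 0}
  ]
}}

```text
t: 22.05
eef_pos: [0.5708, 0.0631, 0.3766]
eef_rot: [[-0.987, 0.16, 0.007], [0.16, 0.987, -0.002], [-0.007, -0.001, -1.0]]
contact_force: [0.5, 0.4, 0.7]
grip_width: 0.0427
```

```bash
python3 - <<'E'
from h import *
delta([.5828,-.1942,.33],np.pi-.172)
E
```

```text
t 22.05 xyz cm [ -5.26 -25.21   4.71] ang [-0.001  0.007  0.012] F [0.54 0.37 0.67] w 0.0427
```

Emit:
{"op": "move_arm", "data": {
  "plan": [
    {"angular": [0, 0.007, 0.012], "xyz": [-1, -6, 0], "claw": 0},
    {"angular": [0, 0, 0], "xyz": [-1, -6, 0.5], "claw": 0},
    {"angular": [0, 0, 0], "xyz": [-1, -6, 1], "claw": 0},
    {"angular": [0, 0, 0], "xyz": [-1, -4, 1], "claw": 0},
    {"angular": [0, 0, 0], "xyz": [0, 0, 0], "claw": 0}
  ]
}}

```text
t: 22.68
eef_pos: [0.5729, -0.1708, 0.3593]
eef_rot: [[-0.984, 0.177, 0.012], [0.177, 0.984, -0.004], [-0.012, -0.002, -1.0]]
contact_force: [0.6, 0.4, 0.6]
grip_width: 0.0426
```

```bash
python3 - <<'E'
from h import *
delta([.5828,-.1942,.26],np.pi-.172)
E
```

```text
t 22.68 xyz cm [-1.27 -2.11  9.95] ang [-0.002  0.012 -0.006] F [0.63 0.41 0.58] w 0.0426
```

Emit:
{"op": "move_arm", "data": {
  "plan": [
    {"angular": [0, 0.012, -0.006], "xyz": [-1.3, -2.2, 2.5], "claw": 0},
    {"angular": [0, 0, 0], "xyz": [0, 0, 3], "claw": 0},
    {"angular": [0, 0, 0], "xyz": [0, 0, 2], "claw": 0},
    {"angular": [0, 0, 0], "xyz": [0, 0, 0], "claw": 0}
  ]
}}

```text
t: 23.18
eef_pos: [0.5839, -0.1932, 0.2888]
eef_rot: [[-0.986, 0.169, 0.007], [0.169, 0.986, -0.003], [-0.008, -0.002, -1.0]]
contact_force: [0.1, 0.2, -0.2]
grip_width: 0.0426
```

```bash
python3 - <<'E'
from h import *
delta([.5828,-.1942,.211],np.pi-.172)
c=optics.camera_info("wrist")
cv2.imwrite("pics/w18.png",optics.grab_frame("wrist"))
print(proj(c,[.5828,-.1942,.216]))
E
```

```text
t 23.18 xyz cm [ 0.15 -0.11  7.78] ang [-0.002  0.008  0.003] F [ 0.13  0.21 -0.19] w 0.0426
[313.20503912 262.47906856]
```

View pics/w18.png

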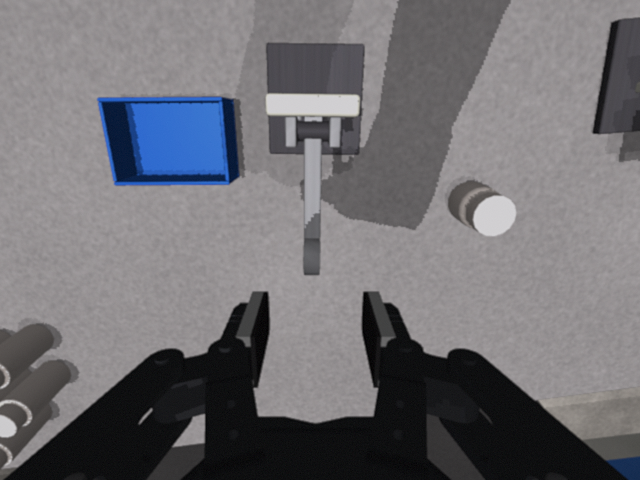

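The disc is at (312, 257), which matches the estimate. Going down.

Emit:
{"op": "move_arm", "data": {
  "plan": [
    {"angular": [0, 0.008, 0.003], "xyz": [0.2, -0.15, 3], "claw": 0},
    {"angular": [0, 0, 0], "xyz": [0, 0, 3], "claw": 0},
    {"angular": [0, 0, 0], "xyz": [0, 0, 0.5], "claw": 0}
  ]
}}

```text
t: 23.6
eef_pos: [0.5857, -0.1937, 0.2324]
eef_rot: [[-0.986, 0.169, 0.013], [0.169, 0.986, -0.007], [-0.014, -0.005, -1.0]]
contact_force: [0.1, -0.3, -0.4]
grip_width: 0.0426
```

```bash
python3 - <<'E'
from h import *
delta([.5828,-.1942,.211],np.pi-.172)
E
```

```text
t 23.6 xyz cm [ 0.31 -0.09  2.14] ang [-0.005  0.014  0.002] F [ 0.11 -0.31 -0.35] w 0.0426
```

Emit:
{"op": "move_arm", "data": {
  "plan": [
    {"angular": [-0.005, 0.016, 0.002], "xyz": [0.3, -0.1, 1.5], "claw": 0},
    {"angular": [0, 0.002, 0], "xyz": [0, 0, 0.7], "claw": 0},
    {"angular": [0, 0, 0], "xyz": [0, 0, 0], "claw": -1},
    {"angular": [0, 0, 0], "xyz": [0, 0, 0], "claw": -1},
    {"angular": [0, 0, 0], "xyz": [0, 0, 0], "claw": -1}
  ]
}}

```text
t: 24.22
eef_pos: [0.5845, -0.1953, 0.2145]
eef_rot: [[-0.985, 0.171, 0.002], [0.171, 0.985, -0.003], [-0.002, -0.002, -1.0]]
contact_force: [-0.5, 0.1, -1.7]
grip_width: 0.0086
```

```bash
python3 - <<'E'
from h import *
delta([.5828,-.1942,.211],np.pi-.172);print(r.sense()['eef_pos'])
q=disc(1.571)
for th in np.arange(1.571,0,-.15): print(round(th,2),np.round((disc(th-.15)-disc(th))*100,2),np.round((disc(th)-q)*1000,1))
E
```

```text
t 24.23 xyz cm [0.19 0.08 0.35] ang [-0.002  0.002  0.   ] F [-0.45  0.13 -1.74] w 0.0086
[ 0.58452571 -0.19534476  0.21450723]
1.57 [-0.14  1.12] [0. 0.]
1.42 [-0.31  1.08] [-1.4 11.2]
1.27 [-0.47  1.02] [-4.5 22. ]
1.12 [-0.62  0.94] [-9.2 32.2]
0.97 [-0.75  0.84] [-15.3  41.7]
0.82 [-0.87  0.72] [-22.8  50.1]
0.67 [-0.96  0.58] [-31.5  57.2]
0.52 [-1.04  0.43] [-41.1  63.1]
0.37 [-1.09  0.27] [-51.5  67.4]
0.22 [-1.12  0.1 ] [-62.5  70.1]
0.07 [-1.12 -0.06] [-73.7  71.1]
```

Emit:
{"op": "move_arm", "data": {
  "plan": [
    {"angular": [0, 0, 0], "xyz": [0.15, 0, -1.1], "claw": -1},
    {"angular": [0, 0, 0], "xyz": [0.3, 0, -1.2], "claw": -1},
    {"angular": [0, 0, 0], "xyz": [0.45, 0, -1.1], "claw": -1}
  ]
}}

```text
t: 24.6
eef_pos: [0.5746, -0.1936, 0.2435]
eef_rot: [[-0.985, 0.172, -0.006], [0.172, 0.985, 0.001], [0.006, -0.0, -1.0]]
contact_force: [1.6, -1.2, -12.2]
grip_width: 0.0091
```

```bash
python3 - <<'E'
from h import *
prog(np.array([.5845,-.1953,.2145]),-.172,1.571)
E
```

```text
dout -10.1 lat -0.0 dz 29.0 th 1.154 R 72.8 F n,t,z [  1.8  -0.9 -12.2] w 0.0091 t 24.6
```

Emit:
{"op": "move_arm", "data": {
  "plan": [
    {"angular": [0, 0, 0], "xyz": [0.4, 0, -1.1], "claw": -1},
    {"angular": [0, 0, 0], "xyz": [0.65, 0, -1.0], "claw": -1},
    {"angular": [0, 0, 0], "xyz": [0.8, 0, -0.9], "claw": -1}
  ]
}}

```text
t: 24.98
eef_pos: [0.552, -0.1896, 0.2713]
eef_rot: [[-0.985, 0.172, -0.018], [0.172, 0.985, 0.004], [0.018, 0.001, -1.0]]
contact_force: [-0.6, -2.2, -19.3]
grip_width: 0.0085
```

```bash
python3 - <<'E'
from h import *
prog(np.array([.5845,-.1953,.2145]),-.172,1.571)
delta([.5845,-.1953,.2145],np.pi-.172)
E
```

```text
dout -33.0 lat 0.1 dz 56.8 th 0.658 R 73.9 F n,t,z [ -0.2  -2.2 -19.3] w 0.0085 t 24.975
t 24.98 xyz cm [-3.4  -0.01  5.61] ang [ 0.001 -0.018 -0.001] F [ -0.62  -2.16 -19.31] w 0.0085
```

Emit:
{"op": "move_arm", "data": {
  "plan": [
    {"angular": [0, 0, 0], "xyz": [1.0, 0, -0.2], "claw": -1},
    {"angular": [0, 0, 0], "xyz": [1.1, 0, -0.3], "claw": -1}
  ]
}}

```text
t: 25.22
eef_pos: [0.535, -0.1867, 0.2805]
eef_rot: [[-0.985, 0.171, -0.003], [0.171, 0.985, 0.001], [0.004, 0.001, -1.0]]
contact_force: [3.8, -1.4, -15.7]
grip_width: 0.0084
```

```bash
python3 - <<'E'
from h import *
prog(np.array([.5845,-.1953,.2145]),-.172,1.571)
E
```

```text
dout -50.3 lat 0.0 dz 66.0 th 0.393 R 74.2 F n,t,z [  4.   -0.8 -15.7] w 0.0084 t 25.225
```

Emit:
{"op": "move_arm", "data": {
  "plan": [
    {"angular": [0, 0, 0], "xyz": [1.0, 0, -0.05], "claw": -1},
    {"angular": [0, 0, 0], "xyz": [0.9, 0, 0], "claw": -1}
  ]
}}

```text
t: 25.48
eef_pos: [0.5193, -0.1838, 0.285]
eef_rot: [[-0.985, 0.171, 0.011], [0.171, 0.985, -0.002], [-0.012, -0.0, -1.0]]
contact_force: [5.3, -2.1, -12.8]
grip_width: 0.0087
```

```bash
python3 - <<'E'
from h import *
prog(np.array([.5845,-.1953,.2145]),-.172,1.571)
E
```

```text
dout -66.2 lat 0.2 dz 70.5 th 0.171 R 75.0 F n,t,z [  5.6  -1.2 -12.8] w 0.0087 t 25.475
```

Emit:
{"op": "move_arm", "data": {
  "plan": [
    {"angular": [0, 0, 0], "xyz": [0.6, 0, 0.1], "claw": -1},
    {"angular": [0, 0, 0], "xyz": [0, 0, 0], "claw": -0.2},
    {"angular": [0, 0, 0], "xyz": [0, 0, 0], "claw": -0.2}
  ]
}}

```text
t: 25.85
eef_pos: [0.5147, -0.1826, 0.293]
eef_rot: [[-0.985, 0.169, 0.027], [0.169, 0.986, -0.008], [-0.028, -0.003, -1.0]]
contact_force: [-0.4, 0.5, 0.5]
grip_width: 0.0343
```

```bash
python3 - <<'E'
from h import *
prog(np.array([.5845,-.1953,.2145]),-.172,1.571)
c=optics.camera_info("wrist")
im=optics.grab_frame("wrist");cv2.imwrite("pics/w19.png",im)
n=np.array([np.cos(.172),-np.sin(.172)])
for th in (.2,.1,0):
    q=disc(th); print(th,proj(c,[*(np.array([.501,-.18])+n*q[0]),q[1]]))
E
```

```text
dout -70.9 lat 0.6 dz 78.5 th 0.103 R 82.6 F n,t,z [-0.4  0.4  0.5] w 0.0343 t 25.85
0.2 [315.58418321 320.75419946]
0.1 [315.6221834  307.43195775]
0 [315.66487924 292.60442673]
```

View pics/w19.png

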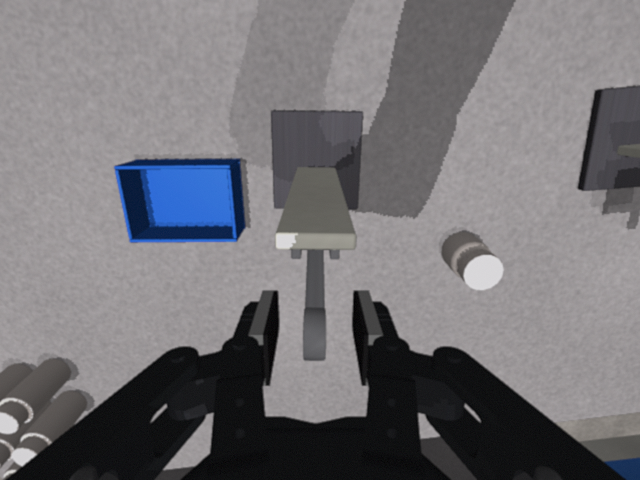

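Emit:
{"op": "move_arm", "data": {
  "plan": [
    {"angular": [0, 0, 0], "xyz": [0, 0, -3], "claw": -0.2},
    {"angular": [0.0, 0.028, 0], "xyz": [0, 0, -4], "claw": -0.2},
    {"angular": [0, 0, 0], "xyz": [-2.5, 0, -1], "claw": -1},
    {"angular": [0, 0, 0], "xyz": [-2.5, 0, 0], "claw": -1},
    {"angular": [0, 0, 0], "xyz": [0, 0, 0], "claw": -1}
  ]
}}

```text
t: 26.52
eef_pos: [0.5619, -0.1897, 0.3848]
eef_rot: [[-0.986, 0.169, 0.01], [0.169, 0.986, -0.008], [-0.011, -0.006, -1.0]]
contact_force: [-0.3, 0.3, -0.3]
grip_width: -0.0001
```

```bash
python3 - <<'E'
from h import *
delta([.560,-.190,.287],np.pi-.172)
c=optics.camera_info("wrist")
im=optics.grab_frame("wrist");cv2.imwrite("pics/w20.png",im)
n=np.array([np.cos(.172),-np.sin(.172)])
for th in (.3,.2,.1,0):
    q=disc(th); print(th,proj(c,[*(np.array([.501,-.18])+n*q[0]),q[1]]))
E
```

```text
t 26.52 xyz cm [ 0.28 -0.    9.77] ang [-0.006  0.011  0.002] F [-0.34  0.33 -0.31] w -0.0001
0.3 [314.8767925  191.62380238]
0.2 [314.88894953 181.0959562 ]
0.1 [314.9098902  169.86736215]
0 [314.93958301 158.12506911]
```

View pics/w20.png

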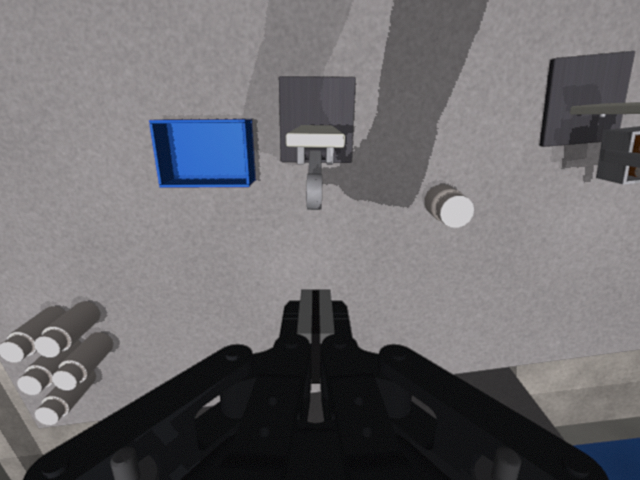

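Hook A's disc is at (314, 190), so the angle is about 0.28 rad. I'll lower the closed fingers outside it.

Emit:
{"op": "move_arm", "data": {
  "plan": [
    {"angular": [-0.006, 0.011, 0], "xyz": [-0.5, 0, 4], "claw": -1},
    {"angular": [0, 0.003, 0], "xyz": [0, 0, 4], "claw": -1},
    {"angular": [0, 0.003, 0], "xyz": [0, 0, 1.5], "claw": -1},
    {"angular": [0, 0, 0], "xyz": [0, 0, 0], "claw": -1}
  ]
}}

```text
t: 27.08
eef_pos: [0.5629, -0.1898, 0.2927]
eef_rot: [[-0.986, 0.169, -0.003], [0.169, 0.986, -0.002], [0.003, -0.002, -1.0]]
contact_force: [-0.4, -0.2, -0.5]
grip_width: -0.0003
```

```bash
python3 - <<'E'
from h import *
delta([.560,-.190,.287],np.pi-.172)
im=optics.grab_frame("wrist");cv2.imwrite("pics/w21.png",im)
E
```

```text
t 27.07 xyz cm [ 0.28 -0.07  0.57] ang [-0.002 -0.003  0.002] F [-0.38 -0.15 -0.47] w -0.0003
```

View pics/w21.png

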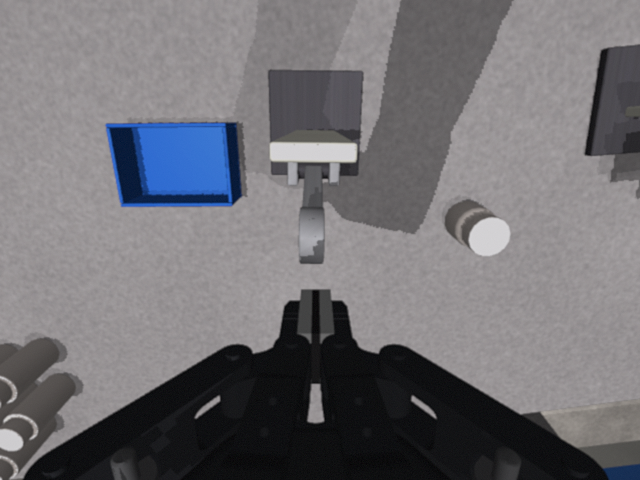

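Emit:
{"op": "move_arm", "data": {
  "plan": [
    {"angular": [0, 0, 0], "xyz": [0.6, -0.2, 0.6], "claw": -1},
    {"angular": [0, 0, 0], "xyz": [0.6, 0, 0], "claw": -1},
    {"angular": [0, 0, 0], "xyz": [0.6, 0, 0.1], "claw": -1}
  ]
}}

```text
t: 27.5
eef_pos: [0.5462, -0.1896, 0.2911]
eef_rot: [[-0.986, 0.169, 0.009], [0.169, 0.986, -0.006], [-0.009, -0.004, -1.0]]
contact_force: [5.3, -0.4, 4.4]
grip_width: -0.0
```

```bash
cat > st.py <<'E'
from h import *
n=np.array([np.cos(.172),-np.sin(.172)]);s=r.sense();p=np.array(s['eef_pos'])
print("out %.1f lat %.1f z %.1f"%((p[:2]-[.501,-.18])@n*1e3,(p[:2]-[.501,-.18])@[-n[1],n[0]]*1e3,p[2]*1e3),"F_n %.2f"%(np.array(s['contact_force'])[:2]@n),"Fz %.2f"%s['contact_force'][2],'tilt',np.round(s['eef_rot'][0][2],4),s['t'])
E
python3 st.py
```

```text
out 46.2 lat -1.7 z 291.1 F_n 5.27 Fz 4.37 tilt 0.0085 27.5
```

Emit:
{"op": "move_arm", "data": {
  "plan": [
    {"angular": [0, 0.008, 0], "xyz": [0.6, 0, 0.1], "claw": -1},
    {"angular": [0, 0, 0], "xyz": [0.6, 0, 0.1], "claw": -1}
  ]
}}

```text
t: 27.75
eef_pos: [0.5367, -0.188, 0.2927]
eef_rot: [[-0.986, 0.169, 0.011], [0.169, 0.986, -0.007], [-0.012, -0.005, -1.0]]
contact_force: [4.4, -0.3, 4.0]
grip_width: 0.0
```

```bash
python3 st.py
```

```text
out 36.5 lat -1.8 z 292.7 F_n 4.37 Fz 3.98 tilt 0.0112 27.75
```

Emit:
{"op": "move_arm", "data": {
  "plan": [
    {"angular": [0, 0.011, 0], "xyz": [0.5, 0, 0.2], "claw": -1}
  ]
}}

```text
t: 27.88
eef_pos: [0.5318, -0.1872, 0.2917]
eef_rot: [[-0.986, 0.169, 0.002], [0.169, 0.986, -0.006], [-0.003, -0.006, -1.0]]
contact_force: [3.7, 0.3, 2.9]
grip_width: -0.0001
```

```bash
python3 st.py
```

```text
out 31.6 lat -1.8 z 291.7 F_n 3.62 Fz 2.94 tilt 0.0022 27.875
```

Emit:
{"op": "move_arm", "data": {
  "plan": [
    {"angular": [0, 0, 0], "xyz": [0.3, 0, 0.15], "claw": -1}
  ]
}}

```text
t: 28.0
eef_pos: [0.5287, -0.1867, 0.29]
eef_rot: [[-0.986, 0.169, 0.002], [0.169, 0.986, -0.006], [-0.003, -0.006, -1.0]]
contact_force: [4.4, -0.8, 3.2]
grip_width: 0.0002
```

```bash
python3 st.py
```

```text
out 28.4 lat -1.9 z 290.0 F_n 4.45 Fz 3.22 tilt 0.0018 28.0
```

Emit:
{"op": "move_arm", "data": {
  "plan": [
    {"angular": [0, 0, 0], "xyz": [0.15, 0, 0], "claw": -1}
  ]
}}

```text
t: 28.12
eef_pos: [0.5268, -0.1864, 0.2896]
eef_rot: [[-0.986, 0.169, 0.001], [0.169, 0.986, -0.006], [-0.002, -0.006, -1.0]]
contact_force: [4.4, 0.1, 2.5]
grip_width: -0.0001
```

Emit:
{"op": "move_arm", "data": {
  "plan": [
    {"angular": [0, 0, 0], "xyz": [0.1, 0, 0], "claw": -1}
  ]
}}

```text
t: 28.25
eef_pos: [0.5263, -0.1863, 0.2895]
eef_rot: [[-0.986, 0.169, 0.002], [0.169, 0.986, -0.006], [-0.003, -0.006, -1.0]]
contact_force: [5.9, -1.4, 4.0]
grip_width: -0.0001
```

```bash
python3 st.py
```

```text
out 26.0 lat -1.9 z 289.5 F_n 6.06 Fz 4.02 tilt 0.0022 28.25
```

Emit:
{"op": "move_arm", "data": {
  "plan": [
    {"angular": [0, 0, 0], "xyz": [0.12, 0, 0], "claw": -1}
  ]
}}

```text
t: 28.38
eef_pos: [0.5261, -0.1863, 0.2897]
eef_rot: [[-0.986, 0.169, 0.005], [0.169, 0.986, -0.007], [-0.006, -0.006, -1.0]]
contact_force: [7.1, -1.5, 2.7]
grip_width: 0.0
```

Emit:
{"op": "move_arm", "data": {
  "plan": [
    {"angular": [0, 0, 0], "xyz": [0.16, 0, 0], "claw": -1}
  ]
}}

```text
t: 28.5
eef_pos: [0.5259, -0.1863, 0.2897]
eef_rot: [[-0.986, 0.168, 0.008], [0.168, 0.986, -0.007], [-0.009, -0.005, -1.0]]
contact_force: [7.2, -2.1, 3.2]
grip_width: 0.0002
```

Emit:
{"op": "move_arm", "data": {
  "plan": [
    {"angular": [0, 0, 0], "xyz": [0.2, 0, 0], "claw": -1}
  ]
}}

```text
t: 28.62
eef_pos: [0.5256, -0.1862, 0.2898]
eef_rot: [[-0.986, 0.168, 0.012], [0.168, 0.986, -0.007], [-0.013, -0.005, -1.0]]
contact_force: [8.6, -1.6, 2.2]
grip_width: -0.0
```

```bash
python3 st.py
```

```text
out 25.3 lat -1.9 z 289.8 F_n 8.75 Fz 2.25 tilt 0.0117 28.625
```

Emit:
{"op": "move_arm", "data": {
  "plan": [
    {"angular": [0, 0.004, 0], "xyz": [0.24, 0, 0], "claw": -1}
  ]
}}

```text
t: 28.75
eef_pos: [0.5254, -0.1862, 0.2899]
eef_rot: [[-0.986, 0.168, 0.013], [0.168, 0.986, -0.007], [-0.014, -0.005, -1.0]]
contact_force: [8.6, -0.9, 0.7]
grip_width: -0.0005
```

Emit:
{"op": "move_arm", "data": {
  "plan": [
    {"angular": [0, 0.004, 0], "xyz": [0.26, 0, 0], "claw": -1},
    {"angular": [0, 0.004, 0], "xyz": [0.26, 0, 0], "claw": -1}
  ]
}}

```text
t: 29.0
eef_pos: [0.5251, -0.1862, 0.2899]
eef_rot: [[-0.986, 0.168, 0.016], [0.167, 0.986, -0.007], [-0.017, -0.004, -1.0]]
contact_force: [10.8, -1.0, 1.5]
grip_width: -0.0001
```

```bash
python3 st.py
```

```text
out 24.8 lat -1.9 z 289.9 F_n 10.81 Fz 1.49 tilt 0.0159 29.0
```

Emit:
{"op": "move_arm", "data": {
  "plan": [
    {"angular": [0, 0.005, 0], "xyz": [0.27, 0, 0], "claw": -1},
    {"angular": [0, 0.005, 0], "xyz": [0.27, 0, 0], "claw": -1},
    {"angular": [0, 0.005, 0], "xyz": [0.27, 0, 0], "claw": -1}
  ]
}}

```text
t: 29.38
eef_pos: [0.525, -0.1862, 0.2899]
eef_rot: [[-0.986, 0.167, 0.019], [0.166, 0.986, -0.006], [-0.02, -0.003, -1.0]]
contact_force: [10.6, -1.4, 1.0]
grip_width: 0.0
```

Emit:
{"op": "move_arm", "data": {
  "plan": [
    {"angular": [0, 0.005, 0], "xyz": [0.27, 0, 0], "claw": -1},
    {"angular": [0, 0.005, 0], "xyz": [0.27, 0, 0], "claw": -1},
    {"angular": [0, 0.005, 0], "xyz": [0.27, 0, 0], "claw": -1}
  ]
}}

```text
t: 29.75
eef_pos: [0.525, -0.1861, 0.29]
eef_rot: [[-0.986, 0.165, 0.022], [0.165, 0.986, -0.006], [-0.022, -0.002, -1.0]]
contact_force: [10.6, -0.7, 1.3]
grip_width: 0.0002
```

```bash
python3 st.py
```

```text
out 24.7 lat -1.9 z 290.0 F_n 10.51 Fz 1.33 tilt 0.0218 29.75
```

Emit:
{"op": "move_arm", "data": {
  "plan": [
    {"angular": [0, 0.004, 0], "xyz": [0.3, 0, 0], "claw": -1},
    {"angular": [0, 0.004, 0], "xyz": [0.3, 0, 0], "claw": -1},
    {"angular": [0, 0.004, 0], "xyz": [0.3, 0, 0], "claw": -1},
    {"angular": [0, 0.004, 0], "xyz": [0.3, 0, 0], "claw": -1},
    {"angular": [0, 0.004, 0], "xyz": [0.3, 0, 0], "claw": -1}
  ]
}}

```text
t: 30.38
eef_pos: [0.5247, -0.1861, 0.2902]
eef_rot: [[-0.986, 0.163, 0.035], [0.163, 0.987, -0.006], [-0.035, -0.0, -0.999]]
contact_force: [10.8, -1.4, 0.3]
grip_width: 0.0002
```

Emit:
{"op": "move_arm", "data": {
  "plan": [
    {"angular": [0, 0, 0], "xyz": [-1, 0, 0], "claw": -1},
    {"angular": [0, 0, 0], "xyz": [-3, 0, 0], "claw": -1},
    {"angular": [0, 0, 0], "xyz": [-2, 0, -3], "claw": -1},
    {"angular": [0, 0, 0], "xyz": [0, 0, -5], "claw": -1},
    {"angular": [0, 0, 0], "xyz": [0, 0, -4], "claw": -1}
  ]
}}

```text
t: 31.0
eef_pos: [0.575, -0.1943, 0.4005]
eef_rot: [[-0.986, 0.165, -0.004], [0.164, 0.986, 0.005], [0.005, 0.004, -1.0]]
contact_force: [0.2, -0.6, 0.6]
grip_width: -0.0
```

```bash
python3 st.py; python3 - <<'E'
from h import *
z=optics.grab_frame("scene")
cv2.imwrite("pics/s22.png",cv2.resize(z[160:320,140:480],None,fx=2.35,fy=2.35,interpolation=cv2.INTER_CUBIC))
cv2.imwrite("pics/w22.png",optics.grab_frame("wrist"))
c=optics.camera_info("wrist")
n=np.array([np.cos(.172),-np.sin(.172)])
for th in (.1,0):
    q=disc(th); print(th,proj(c,[*(np.array([.501,-.18])+n*q[0]),q[1]]))
E
```

```text
out 75.4 lat -1.4 z 400.5 F_n 0.31 Fz 0.59 tilt -0.0045 31.0
0.1 [317.8540219  145.52028474]
0 [317.95806553 134.21366523]
```

View pics/s22.png

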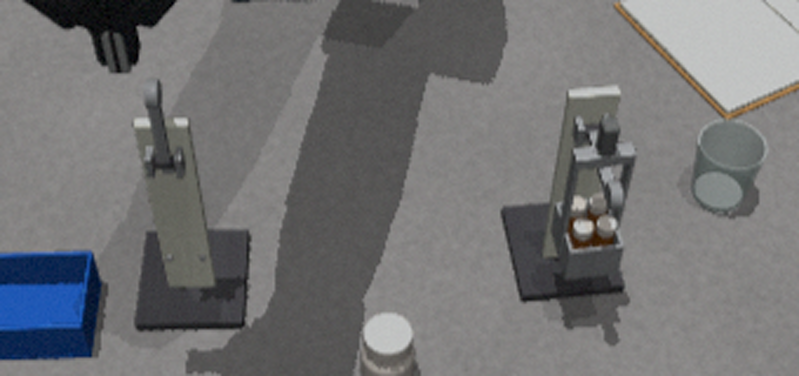

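View pics/w22.png

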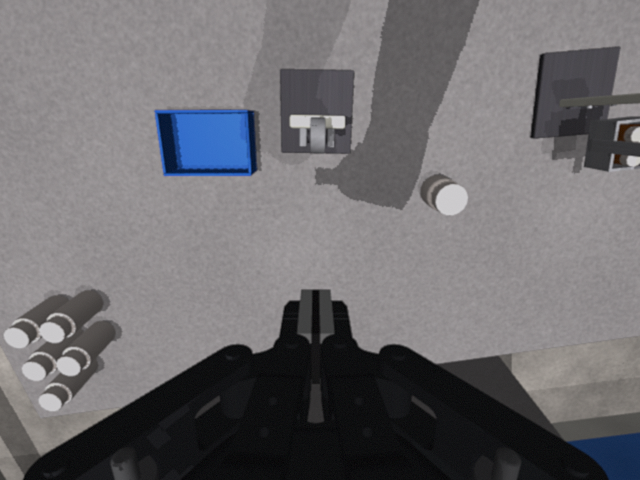

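Hook A is flat: its disc is at (317, 134), as predicted for 0 rad. The carrier hangs on hook B between the plate and the disc. I'll make one last numeric check.

```bash
python3 - <<'E'
from h import *
s=r.sense();print(s['eef_pos'],np.abs(s['dq']).max())
t=optics.grab_frame("top");T=optics.camera_info("top");S=optics.camera_info("scene")
F=np.array([.536,.175]);
for o,z in ((.046,.25),(.083,.216)): 
    P=[*(F+nB*o),z]; print(proj(T,P),(proj(S,P)-[140,160])*2.35)
cv2.imwrite("pics/t23.png",cv2.resize(t[200:320,160:280],None,fx=4,fy=4,interpolation=cv2.INTER_CUBIC))
for n,p,z in (("jar",(320,224),.07),):print(t[224,320])
a=cv2.imread("pics/top0.png").astype(int); d=np.abs(a-t).max(2)
for n,(x,y) in dict(jar=(320,230),beaker=(136,287),tip=(466,294)).items(): print(n,(d[y-25:y+25,x-30:x+30]>40).sum())
E
```

```text
[ 0.57605077 -0.19483661  0.4039139 ] 0.11517524148912285
[210.85728339 218.13198378] [610.48578664 122.84811077]
[218.20968269 203.70601685] [615.11424952 185.67824337]
[223 222 221]
jar 57
beaker 14
tip 2883
```

View pics/t23.png

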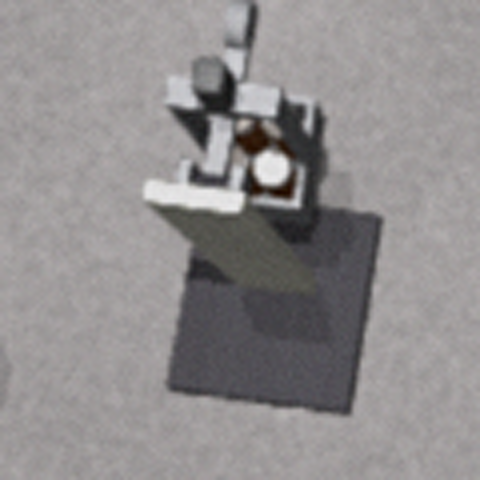

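The tab is at top-view pixel (212.7, 218), against (210.9, 218) predicted, so the carrier is well within tolerance. The tip-box difference is probably the arm or its shadow in the top view, so I'll check the box in the scene view before handing in.

```bash
python3 - <<'E'
from h import *
b=optics.grab_frame("scene");a=cv2.imread("pics/scene0.png")
for im in (a,b):
    m=((im[...,0]>90)&(im[...,2]<60)).astype(np.uint8);m[:, 250:]=0;m[:250]=0
    y,x=np.nonzero(m);print("tipbox",x.mean(),y.mean(),len(x))
d=np.abs(a.astype(int)-b).max(2)
print("jar",(d[290:330,290:320]>40).sum(),"beaker",(d[208:252,430:468]>40).sum())
E
```

```text
tipbox 150.00436681222706 288.83231441048036 1145
tipbox 149.9484361792054 289.12172442941676 1183
jar 41 beaker 0
```

Emit:
{"op": "move_arm", "data": {
  "plan": [
    {"angular": [0, 0, 0], "xyz": [0, 0, -2], "claw": -1},
    {"angular": [0, 0, 0], "xyz": [0, 0, 0], "claw": -1},
    {"angular": [0, 0, 0], "xyz": [0, 0, 0], "claw": -1}
  ]
}}

```text
t: 31.58
eef_pos: [0.5743, -0.1945, 0.4119]
eef_rot: [[-0.986, 0.165, -0.017], [0.165, 0.986, 0.011], [0.019, 0.007, -1.0]]
contact_force: [-0.3, -1.3, -0.1]
grip_width: 0.0
```

```bash
python3 -c "
from station import job_done; print(job_done())"
```

```text
the job is handed in; nothing more can be done
None
```

The job is done and handed in at about 31.6 s. The interface reports no verdict, so these results come from my own readings.

- **Hook B:** I folded it out and pressed it down with the closed fingertips at about 10–11 N for roughly one second.
- **Carrier:** I carried it over without setting it down, lowered it onto hook B with about 4–5 N on the hook, and released it. In the last pictures it hangs upright between plate and disc, about 2 pixels (2–3 mm) from where I expected it.
- **Hook A:** I folded it up and pressed it flat at about 10.6 N for more than one second. Its disc then appeared where 0 rad predicts.
- **Bystanders:** the tip box moved less than 0.3 pixel in the scene view, and the beaker showed no change. The jar patch showed a small change (41 pixels), which I took to be shadow. The top view showed a large change around the tip box, probably the arm or its shadow, since the scene view showed the box in place.

The hook angles and bracket twists have no sensor. I judged them from wrist forces, stalled motion and pictures.

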